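Find the poured tin by its weight, close it in the lid press and set it on the scale

TASK

Two look-alike tins stand on the left with their lids only set on: one is poured, the other still empty. Find the poured one by its weight, stand it in the nest of the blue lid press, back against the V stop under the raised lever, bring the lever down until the lid is fully home, then let the lever up and stand the closed tin upright in the middle of the scale's round platform. Leave the empty tin where it stood (put it back if you lifted it) with its lid still loose, and do not disturb the glass candle.

Things in the scene. Friction and masses are not known exactly. Their poses are not given: they have to be found in the camera images.
- tin_a_mid (a point): press-lid candle tin, bare metal with a blank brown band, 64 mm across, 54 mm high, with a yellow brass plug lid 55 mm across that is pressed into its mouth; of the two look-alikes one is poured (about 0.26 kg), the other empty (about 0.06 kg). The point is on its axis, 27 mm above its underside, z up; grasp round the wall at this height
- tin_b_mid (a point): press-lid candle tin, bare metal with a blank brown band, 64 mm across, 54 mm high, with a yellow brass plug lid 55 mm across that is pressed into its mouth; of the two look-alikes one is poured (about 0.26 kg), the other empty (about 0.06 kg). The point is on its axis, 27 mm above its underside, z up; grasp round the wall at this height
- tin_a_lid (a joint): height of the lid of tin_a above its seated place, m: 0.005 to 0.007 at the start (lid only set on, its top 60 to 62 mm above the tin's underside), 0 fully home (top at 55 mm). It slides straight down only, tight: about 22 N on the lid, and stays where it is left
- tin_b_lid (a joint): height of the lid of tin_b above its seated place, m: 0.005 to 0.007 at the start (lid only set on, its top 60 to 62 mm above the tin's underside), 0 fully home (top at 55 mm). It slides straight down only, tight: about 22 N on the lid, and stays where it is left
- press_nest (a point): middle of the nest on the bed of the blue lid press, 18 mm above the table: the tin's axis stands here when it touches both jaws of the V stop. x points from the open front of the press back to the hinge, z up. The steel jaws, 22 mm high, stand behind the nest, 38 degrees either side of x; its front and both sides are free for fingers
- lid_press: blue bench press, fixed, bed 190 x 100 mm; origin on the table 18 mm below press_nest, same axes; the bed reaches from 65 mm in front of it to 125 mm behind, 50 mm to either side. The raised lever slopes 52 degrees up from the hinge towards the front, over the nest: an upright tool at the nest meets it, so lean the tool back towards the front by 30 to 45 degrees
- press_hinge (a point): middle of the lever's hinge pin, 92 mm behind and 55 mm above press_nest; the lever swings about the press's y axis
- press_lever (a joint): angle of the lever, rad: 0 raised (held by its return spring), growing as the knob comes down towards the front; 0.83 to 0.86 when its pad meets a loose lid, 0.91 with the lid home, end stop 0.948. Spring 2 to 4 N at the knob, pressing a lid home about 9 N more; let go, it rises by itself in 1 to 2 s
- lever_knob (a point): middle of the black ball knob (34 mm across, on an 11 mm rod, both sides free) at the lever's end, 227 mm from the hinge pin, 1.049 minus the joint angle (rad) above level as seen from there. Raised: 21 mm in front of and 252 mm above press_nest; lid pressed home: 133 mm in front, 87 mm above
- scale_top (a point): flat kitchen scale, pale, 205 x 155 x 25 mm, fixed; this point is the middle of its round 140 mm platform, on the top face, 25 mm above the table, z up
- scale: the same scale; origin at the middle of its underside
- tin_a: the tin of tin_a_mid, with its lid; origin at the middle of its underside
- tin_b: the tin of tin_b_mid, with its lid; origin at the middle of its underside
- glass_candle_mid (a point): green test candle in a straight glass, 68 mm across, 78 mm high, loose, to be left alone; the point is its middle

How it is judged:
By the outcome, as a careful person would: the job done as asked, in the order asked, and still so for the second after the job is handed in, with the robot touching nothing.
It also fails if it takes over 72 s, if anything falls off the work surface, if the arm or the gripper's body presses on something with over 40 N, if the wrist force passes 120 N, or if a joint passes its speed limit or range.

ROBOT

A 7-joint arm with a two-finger parallel gripper is mounted at the origin on a cart in front of the work surface, level with it; the furniture and walls round the work are solid. World frame = base frame: x ahead of the robot, y to its left, z up, the work surface at z = 0. Lengths are in m, angles in rad, forces in N, time in s.
With the tool pointing down it reaches from about 0.425 to 0.875 m from the base axis. Payload 4.7 kg.
Tool frame: the origin (TCP) lies midway between the tips of the shut fingers; the grasp point (between the pads) lies 19 mm behind it (ctrl.grip_point_offset is the distance from the TCP to the grasp point, in m); z points along the fingers, y is the line along which they close (so a half turn about z gives the same grasp; the last joint's range is limited). The gripper opens to 87 mm and grips with 3 to 60 N. Pads are 19 mm wide; open, the fingers measure 117 mm over their backs; the gripper's body (75 mm by 190 mm) begins 51 mm behind the grasp point.
Start: joints at [1.297, 0.321, -0.07, 1.45, 0.023, 1.371, -0.057], TCP at [0.184, -0.623, 0.223] pointing down, gripper open.
Joint ranges: [-2.86, 2.86], [-0.3, 2.09], [-1.38, 1.24], [0.06, 2.45], [-1.56, 4.7], [0.09, 2.05], [-2.69, 2.69]. Speed limits (rad/s): [2.57, 2.57, 3.14, 3.14, 3.14, 3.14, 3.14].

INTERFACE

Orientations are given as a rotation vector (axis times angle).
In Python, from bench import ctrl gives the robot as it stands. The module is installed in compiled form; this text tells all that it offers.
- The arm moves only by the shell command python3 -m handwheel 'ROWS' [OPENING] [FORCE]. ROWS is JSON, a list of rows, each an object of numbers: "x", "y", "z": the shift along the tool's x, y, z in m; "wx", "wy", "wz": the turn, a rotation vector about the tool's x, y, z in degrees. A call has 1 to 10 rows; each row is the pose to reach, as a shift and turn from the pose commanded when the call began, along the tool's axes at that moment; what a row does not reach only later rows make up. A row lasts 1/12 s, in which the tool goes at most 41.7 mm and 7.16 degrees, less where a joint would pass 70% of its speed; a pose out of reach is approached as far as the arm can. A call with a gripper value outside its range is refused whole. OPENING is the finger opening in m, from 0 to 0.087, set as the call begins (- or left out, the last holds). The fingers move at their own pace and stop on an object; FORCE is the grip in N (left out, the last holds). Time passes only in rows, so rows that repeat a pose let the fingers close. It gives the time, the measured TCP pose, the force, the opening and the grip force at its end, in the units of the state.
- ctrl.get_state(): the state, without advancing time (a new reading comes with each control period).
- ctrl.get_image(name): name is "scene" or "top" or "wrist"; returns a dict with "image" (480x640x3 uint8, red, green, blue), "K" (3x3 intrinsics, pixels), "k1" (the pictures are not rectified: a ray, as slopes to the right and down, at radius r is drawn at 1 + k1 r^2 times it, then the intrinsics apply), "world_to_cam" (4x4, takes a point from world to camera coordinates); the wrist camera has in their place "hand_eye" (4x4, takes a point from camera to tool coordinates, whose origin is the TCP and whose axes are the flange's). Camera axes: x right, y down, z forward; pixel columns grow to the right and rows downward; lengths in m; the calibration is good to about 2 mm. A picture is of the moment at which its call begins: read the wrist's pose just before it. There is no depth.
- ctrl.close_job(): hands the job in; it is judged then, once.
The state is a dict: "time": time; "joint_positions": joint angles; "qd": joint speeds; "joint_torque": joint torques, N m; "position": TCP position; "tool_rot": TCP orientation; "ft_force": force on the tool from outside, world axes, zero at the start; "torque": the same for the moment, N m; "grip_width": opening from 0.0 (shut) to 1.0 (fully open); "grip_force": force on a finger pad.
Only numpy, scipy, OpenCV 4.12 (cv2) and the standard library are available. Lean on these libraries where they do the work, as an engineer would, in place of code of your own. Each camera call takes 0.05 s, during which the arm holds its last target. There are 200 camera calls.

## Working session

There is one attempt and no reset: what is moved stays moved. The work goes in short steps, Python scripts to look and compute and a shell command to move; the robot and the scene stay as the last step left them, time stands still between calls to the robot, and variables do not carry over. Pictures are saved under pics/ and viewed, at most 13 in all, crops included, and the job is handed in when it is done.

```bash
mkdir -p pics; cat > h.py <<'E'
import numpy as np,cv2
from scipy.spatial.transform import Rotation as R
from bench import ctrl
def snap(n,f=None):
    im=ctrl.get_image(n)
    if f: cv2.imwrite('pics/'+f,cv2.cvtColor(im['image'],cv2.COLOR_RGB2BGR))
    return im
def ray(im,u,v):
    K=np.array(im['K']);k=im['k1']
    d=np.array([(u-K[0,2])/K[0,0],(v-K[1,2])/K[1,1]]);s=d.copy()
    for _ in range(30): s=d/(1+k*(s@s))
    T=np.linalg.inv(np.array(im['world_to_cam']))
    return T[:3,3],T[:3,:3]@np.array([s[0],s[1],1])
def onz(im,u,v,z):
    o,d=ray(im,u,v);return o+d*(z-o[2])/d[2]
def proj(im,p):
    c=np.array(im['world_to_cam'])@np.append(p,1);s=c[:2]/c[2];s=s*(1+im['k1']*(s@s))
    K=np.array(im['K']);return K[0,0]*s[0]+K[0,2],K[1,1]*s[1]+K[1,2]
E
python3 - <<'E'
from h import *
s=ctrl.get_state();print({k:np.round(v,3) for k,v in s.items()})
for n in('top','scene'):
    im=snap(n,n+'0.png');print(n,np.round(np.linalg.inv(im['world_to_cam']),2).tolist(),im['k1'])
E
```

```text
{'time': np.float64(0.0), 'joint_positions': array([ 1.297,  0.322, -0.07 ,  1.452,  0.023,  1.371, -0.057]), 'qd': array([ 0.002, -0.001,  0.001,  0.   ,  0.001, -0.   ,  0.001]), 'joint_torque': array([-0.0000e+00, -4.9129e+01, -4.0400e-01, -3.1253e+01, -6.4000e-02,
        4.4000e-02,  0.0000e+00]), 'position': array([ 0.184, -0.623,  0.221]), 'tool_rot': array([-3.107e+00, -4.500e-01,  1.000e-03]), 'ft_force': array([-0.612, -0.108,  0.218]), 'torque': array([-0.04 , -0.041, -0.009]), 'grip_force': np.float64(0.0), 'grip_width': np.float64(0.998)}
top [[0.0, -0.99, 0.17, 0.37], [-1.0, -0.01, -0.02, 0.08], [0.02, -0.17, -0.99, 1.43], [0.0, 0.0, 0.0, 1.0]] -0.08889904384439665
scene [[-0.64, -0.48, 0.61, -0.3], [-0.77, 0.41, -0.48, 0.76], [-0.02, -0.78, -0.63, 1.08], [0.0, 0.0, 0.0, 1.0]] -0.01971076977993641
```

View pics/top0.png

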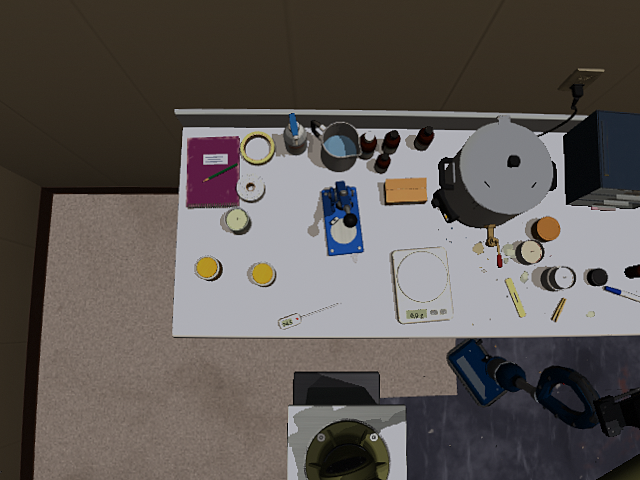

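View pics/scene0.png

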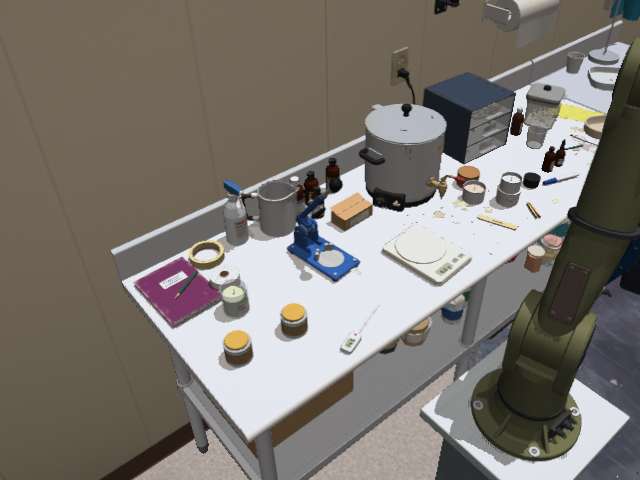

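The top view shows the tins' yellow lids at (208,268) and (263,274), and the green candle at (237,220). The press bed spans about (323-363, 187-255) with its black knob at (350,220), and the scale platform is at (423,276). The scene view agrees: lids at (237,340) and (294,312), press at (325,250), scale at (422,245).

```bash
python3 - <<'E'
from h import *
T=snap('top');S=snap('scene')
def blobs(im,lo,hi,amin):
    h=cv2.cvtColor(im['image'],cv2.COLOR_RGB2HSV)
    m=cv2.inRange(h,np.array(lo),np.array(hi));n,l,st,c=cv2.connectedComponentsWithStats(m)
    return m,[(c[i],st[i]) for i in range(1,n) if st[i,4]>amin],l
for n,im in(('T',T),('S',S)):
    m,b,_=blobs(im,(15,120,120),(32,255,255),80)
    for c,st in b:
        print(n,np.round(c,1),st,np.round(onz(im,*c,.061),4))
# blue
m,b,l=blobs(T,(105,120,60),(125,255,255),300)
for c,st in b: print('blue',np.round(c,1),st)
i=[k for k in range(len(b)) if 300<b[k][0][0]<380][0]
mm=np.zeros_like(m);x,y,w,h=b[i][1][:4];mm[y:y+h,x:x+w]=m[y:y+h,x:x+w]
pts=cv2.findNonZero(mm)
hull=cv2.convexHull(pts).reshape(-1,2)
P=np.array([onz(T,u,v,.018)[:2] for u,v in hull]);print('hull',np.hstack([hull,np.round(P,3)]).tolist())
# scale platform
g=cv2.cvtColor(T['image'],cv2.COLOR_RGB2GRAY)
cv2.imwrite('pics/crop.png',cv2.cvtColor(cv2.resize(np.hstack([T['image'][180:330,310:460]]),(600,600),interpolation=cv2.INTER_CUBIC),cv2.COLOR_RGB2BGR))
m,b,_=blobs(T,(35,25,60),(75,255,255),60)
for c,st in b: print('green',np.round(c,1),st,np.round(onz(T,*c,.06),3))
E
```

```text
T [405.5 189.7] [385 178  42  24 911] [ 0.7306 -0.1601  0.061 ]
T [548.1 228.1] [537 217  23  23 411] [ 0.6256 -0.5569  0.061 ]
T [206.4 266.8] [197 257  20  21 317] [0.5152 0.3771 0.061 ]
T [262.1 273.2] [252 264  21  20 322] [0.499  0.2281 0.061 ]
S [574.5 112.7] [559 104  42  18 383] [ 0.613  -1.1269  0.061 ]
S [468.4 171.4] [458 166  21  12 180] [ 0.6152 -0.5441  0.061 ]
S [292.8 311.7] [282 304  23  16 296] [0.4988 0.2285 0.061 ]
S [236.1 339.4] [225 330  23  19 340] [0.5142 0.377  0.061 ]
blue [341.9 221.3] [ 322  181   41   75 1315]
hull [[362.0, 251.0, 0.566, -0.042], [361.0, 252.0, 0.563, -0.039], [342.0, 254.0, 0.557, 0.013], [332.0, 255.0, 0.554, 0.041], [329.0, 255.0, 0.554, 0.049], [328.0, 253.0, 0.56, 0.052], [322.0, 199.0, 0.713, 0.069], [322.0, 190.0, 0.739, 0.069], [337.0, 182.0, 0.763, 0.027], [342.0, 181.0, 0.766, 0.013], [343.0, 181.0, 0.766, 0.01], [354.0, 187.0, 0.749, -0.021], [355.0, 188.0, 0.746, -0.024], [356.0, 194.0, 0.728, -0.027], [362.0, 242.0, 0.591, -0.042]]
```

View pics/crop.png

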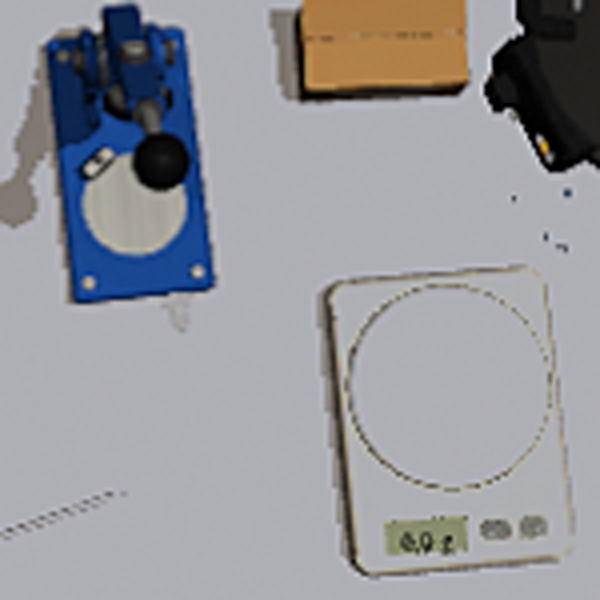

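The crop (4x, origin (310,180)) shows the bed's front-left corner at (75,303), front-right at (215,287), back-left at (47,40) and the nest disc at about (135,203). The knob is at (161,161), and the platform ring is centred at about (450,387).

```bash
python3 - <<'E'
from h import *
T=snap('top');S=snap('scene')
px=lambda a,b:((a+.5)/4-.5+310,(b+.5)/4-.5+180)
c={k:onz(T,*px(*v),.018) for k,v in dict(FL=(76,302),FR=(214,287),BL=(47,42),BR=(182,30),disc=(135,203)).items()}
for k,v in c.items(): print(k,np.round(v[:2],4))
d=lambda a,b:np.degrees(np.arctan2(*(c[b]-c[a])[[1,0]]))
print('yaw left',d('FL','BL'),'right',d('FR','BR'),'front',d('FR','FL')-90, 'width',np.linalg.norm(c['FL']-c['FR']))
yaw=np.radians((d('FL','BL')+d('FR','FL')-90)/2)
ex=np.array([np.cos(yaw),np.sin(yaw)]);fm=(c['FL']+c['FR'])[:2]/2
print('nest from front',fm+.065*ex)
k=onz(T,*px(161,161),.27);print('nest from knob',k[:2]+.021*ex)
# nest disc mask
for n,im in(('T',T),('S',S)):
    h=cv2.cvtColor(im['image'],cv2.COLOR_RGB2HSV)
    b=cv2.inRange(h,np.array((105,120,60)),np.array((125,255,255)))
    l=cv2.connectedComponentsWithStats(cv2.inRange(h,np.array((0,0,100)),np.array((80,100,255))))
    u,v=proj(im,np.append(c['disc'][:2],.018));i=l[1][int(v),int(u)];print(n,(u,v),l[2][i],l[3][i],onz(im,*l[3][i],.018))
    u,v=proj(im,np.append(fm+.065*ex,.018));print('expected front-nest px',u,v)
cc=onz(T,*px(449.5,387.5),.025);print('scale',cc, [np.linalg.norm(onz(T,*px(*q),.025)-cc) for q in((346,387),(553,387),(449,284),(449,491))])
a=[onz(T,*px(*q),.025) for q in((352,565),(333,292))];print('scale yaw',np.degrees(np.arctan2(*(a[1]-a[0])[[1,0]])))
# scale body check in scene: border of the ring
g=S['image'];u,v=proj(S,cc);print('scale scene px',u,v)
print('candle',onz(T,236,218,.06), [proj(T,(.515,.377,.061))])
for f,z in(('top',.27),):pass
cr=S['image'][180:300,270:480];cv2.imwrite('pics/c2.png',cv2.cvtColor(cv2.resize(cr,None,fx=3.8,fy=3.8,interpolation=cv2.INTER_CUBIC),cv2.COLOR_RGB2BGR))
E
```

```text
FL [0.554  0.0503]
FR [ 0.5649 -0.0452]
BL [0.7387 0.071 ]
BR [ 0.7482 -0.0244]
disc [0.6237 0.0094]
yaw left 6.4072584544133155 right 6.481614870824539 front 6.495717021461772 width 0.09610233177720698
nest from front [0.62405532 0.00986894]
nest from knob [0.62326636 0.00949128]
T (np.float64(343.375), np.float64(230.375)) [331 217  25  26 425] [342.06823529 231.41647059] [0.62069579 0.01299972 0.018     ]
expected front-nest px 343.1884801954184 230.2346503524716
S (np.float64(330.3985115080079), np.float64(258.0072083916934)) [316 250  27  17 332] [329.90963855 257.68674699] [0.62552536 0.00951584 0.018     ]
expected front-nest px 330.158135685289 258.01722644839793
scale [ 0.4949121  -0.20609397  0.025     ] [np.float64(0.07151793568797493), np.float64(0.07204279919120818), np.float64(0.07177200664494929), np.float64(0.07072574234715906)]
scale yaw 2.97990168730766
scale scene px 420.6821180054301 245.53961166689425
candle [0.64850975 0.30222332 0.06      ] [(np.float64(206.41220112919498), np.float64(266.8836025523282))]
```

View pics/c2.png

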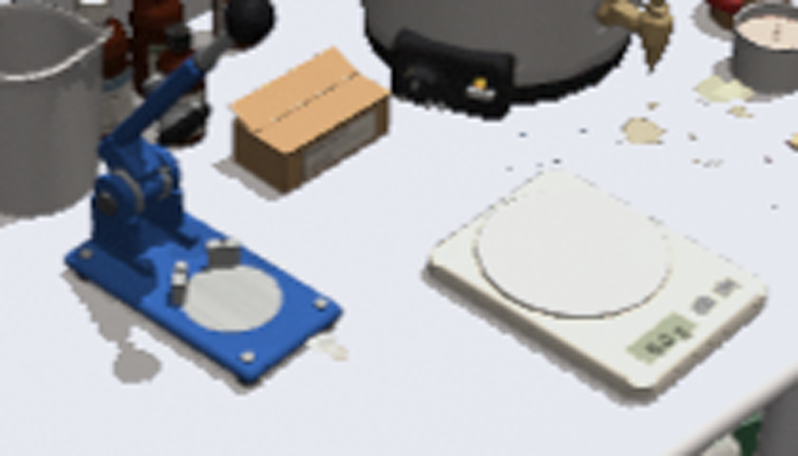

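Both views agree on the press and scale: nest at (0.624, 0.010), yaw 6.45°, and scale centre at (0.495, -0.206). I'll carry the tin with a constant 33° lean in the press direction.

```bash
cat >> h.py <<'E'
def delta(p,lean,yaw=6.45,tcp=False):
    """print tool-frame shift/turn to put the grasp point at p with given lean"""
    s=ctrl.get_state();R0=R.from_rotvec(s['tool_rot']);y,l=np.radians([yaw,lean])
    f=np.array([np.cos(y),np.sin(y),0]);r=np.array([f[1],-f[0],0]);u=np.array([0,0,1])
    R1=R.from_matrix(np.stack([np.cos(l)*f+np.sin(l)*u,r,-np.cos(l)*u+np.sin(l)*f],1))
    t=np.array(p)+(0 if tcp else ctrl.grip_point_offset)*R1.as_matrix()[:,2]
    print('shift',np.round(R0.inv().apply(t-s['position']),4),'turn',np.round((R0.inv()*R1).as_rotvec(degrees=True),2),'tcp',np.round(t,4))
E
python3 - <<'E'
from h import *
print(ctrl.grip_point_offset)
delta((.5,-.2,.33),0)
delta((.5,.2,.33),0)
E
```

```text
0.0187
shift [ 0.4227 -0.3162 -0.0889] turn [-4.000e-02  1.000e-02  1.004e+01] tcp [ 0.5    -0.2     0.3113]
shift [ 0.5362 -0.6997 -0.0887] turn [-4.000e-02  1.000e-02  1.004e+01] tcp [0.5    0.2    0.3113]
```

```bash
python3 -m handwheel '[{"z":-0.07},{"z":-0.09,"wz":5},{"x":0.42,"y":-0.32,"z":-0.09,"wz":10},{"x":0.42,"y":-0.32,"z":-0.09,"wz":10},{"x":0.42,"y":-0.32,"z":-0.09,"wz":10},{"x":0.42,"y":-0.32,"z":-0.09,"wz":10},{"x":0.42,"y":-0.32,"z":-0.09,"wz":10},{"x":0.42,"y":-0.32,"z":-0.09,"wz":10},{"x":0.42,"y":-0.32,"z":-0.09,"wz":10},{"x":0.42,"y":-0.32,"z":-0.09,"wz":10}]' 0.087
python3 - <<'E'
from h import *
print(np.round(ctrl.get_state()['joint_positions'],2))
delta((.5,.228,.25),0)
delta((.499,.228,.16),33)
E
```

```text
[ 1.3   0.32 -0.07  1.45  0.02  1.37 -0.06]
shift [ 0.5442 -0.7265 -0.0087] turn [-4.000e-02  1.000e-02  1.004e+01] tcp [0.5    0.228  0.2313]
shift [ 0.5533 -0.725   0.0783] turn [-2.93 32.92  9.75] tcp [0.5091 0.2291 0.1443]invalid input at $[0]: expected keys x, y, z, wx, wy, wz
```

```bash
python3 -m handwheel '[{"x":0,"y":0,"z":-0.07,"wx":0,"wy":0,"wz":0},{"x":0.02,"y":0,"z":-0.09,"wx":0,"wy":0,"wz":5},{"x":0.42,"y":-0.32,"z":-0.09,"wx":0,"wy":0,"wz":10},{"x":0.42,"y":-0.32,"z":-0.09,"wx":0,"wy":0,"wz":10},{"x":0.42,"y":-0.32,"z":-0.09,"wx":0,"wy":0,"wz":10},{"x":0.42,"y":-0.32,"z":-0.09,"wx":0,"wy":0,"wz":10},{"x":0.42,"y":-0.32,"z":-0.09,"wx":0,"wy":0,"wz":10},{"x":0.42,"y":-0.32,"z":-0.09,"wx":0,"wy":0,"wz":10},{"x":0.42,"y":-0.32,"z":-0.09,"wx":0,"wy":0,"wz":10},{"x":0.42,"y":-0.32,"z":-0.09,"wx":0,"wy":0,"wz":10}]' 0.087
python3 - <<'E'
from h import *
print(np.round(ctrl.get_state()['joint_positions'],2))
delta((.5,.228,.28),0)
delta((.499,.228,.16),33)
E
```

```text
time: 1.13
position: [0.3923, -0.3443, 0.3094]
tool_rot: [3.136, 0.178, 0.0]
ft_force: [0.7, -1.1, 1.0]
grip_width: 0.999
grip_force: 0.0
[ 0.95  0.03 -0.29  1.62  0.01  1.49 -0.8 ]
shift [ 0.1716 -0.5565  0.0476] turn [ 0.05 -0.01  0.03] tcp [0.5    0.228  0.2613]
shift [ 0.1808 -0.5568  0.1646] turn [ 0.04 32.99  0.04] tcp [0.5091 0.2291 0.1443]
```

```bash
python3 -m handwheel '[{"x":0.17,"y":-0.5,"z":0,"wx":0,"wy":0,"wz":0},{"x":0.17,"y":-0.5,"z":0,"wx":0,"wy":0,"wz":0},{"x":0.17,"y":-0.5,"z":0,"wx":0,"wy":0,"wz":0},{"x":0.17,"y":-0.5,"z":0,"wx":0,"wy":0,"wz":0},{"x":0.17,"y":-0.5,"z":0,"wx":0,"wy":0,"wz":0},{"x":0.17,"y":-0.5,"z":0,"wx":0,"wy":0,"wz":0},{"x":0.17,"y":-0.5,"z":0,"wx":0,"wy":0,"wz":0},{"x":0.17,"y":-0.5,"z":0,"wx":0,"wy":0,"wz":0},{"x":0.17,"y":-0.5,"z":0,"wx":0,"wy":0,"wz":0},{"x":0.17,"y":-0.5,"z":0,"wx":0,"wy":0,"wz":0}]'
python3 - <<'E'
from h import *
print(np.round(ctrl.get_state()['joint_positions'],2))
delta((.495,.228,.13),33)
E
```

```text
time: 1.97
position: [0.4801, 0.0629, 0.3095]
tool_rot: [3.135, 0.177, 0.002]
ft_force: [1.4, 0.1, -0.5]
grip_width: 1.001
grip_force: 0.0
[ 0.6  -0.05 -0.75  1.68 -0.03  1.49 -1.6 ]
shift [ 0.0434 -0.1625  0.195 ] turn [ 0.06 32.94  0.04] tcp [0.5051 0.2291 0.1143]
```

```bash
python3 -m handwheel '[{"x":0.043,"y":-0.162,"z":0,"wx":0,"wy":0,"wz":0},{"x":0.043,"y":-0.162,"z":0,"wx":0,"wy":7,"wz":0},{"x":0.043,"y":-0.162,"z":0.05,"wx":0,"wy":14,"wz":0},{"x":0.043,"y":-0.162,"z":0.1,"wx":0,"wy":20,"wz":0},{"x":0.043,"y":-0.162,"z":0.15,"wx":0,"wy":27,"wz":0},{"x":0.043,"y":-0.162,"z":0.195,"wx":0,"wy":33,"wz":0},{"x":0.043,"y":-0.162,"z":0.195,"wx":0,"wy":33,"wz":0},{"x":0.043,"y":-0.162,"z":0.195,"wx":0,"wy":33,"wz":0},{"x":0.043,"y":-0.162,"z":0.195,"wx":0,"wy":33,"wz":0}]'
python3 - <<'E'
from h import *
print(np.round(ctrl.get_state()['joint_positions'],2))
delta((.499,.228,.11),33)
delta((.499,.228,.028),33)
im=snap('wrist','w1.png');print(np.round(im['hand_eye'],3).tolist())
E
```

```text
time: 2.72
position: [0.4982, 0.2279, 0.1071]
tool_rot: [-2.983, -0.182, -0.867]
ft_force: [-0.2, -0.5, 0.1]
grip_width: 0.997
grip_force: 0.0
[ 0.5  -0.18 -1.08  2.27  0.23  0.46 -2.24]
shift [0.0024 0.     0.0167] turn [-0.07  0.6   0.49] tcp [0.5091 0.2291 0.0943]
shift [-0.0415 -0.0003  0.0859] turn [-0.07  0.6   0.49] tcp [0.5091 0.2291 0.0123]
[[0.001, -0.965, -0.263, 0.072], [1.0, 0.001, 0.0, 0.0], [0.0, -0.263, 0.965, -0.162], [0.0, 0.0, 0.0, 1.0]]
```

View pics/w1.png

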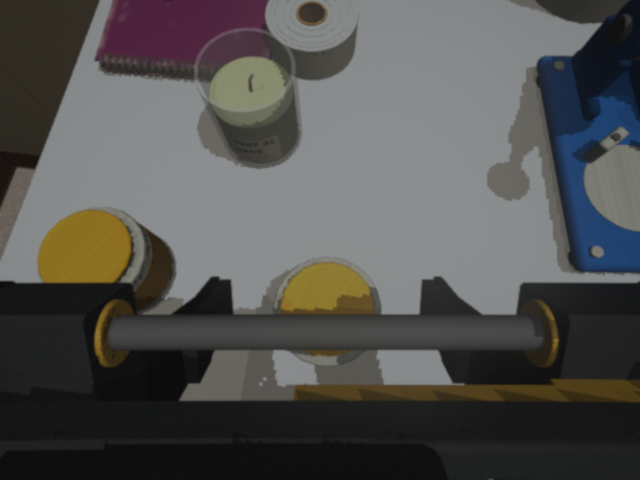

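The wrist view shows the right tin's lid at (327,305), midway between the fingers at x = 232 and 421. Next I descend on it and grip.

```bash
python3 -m handwheel '[{"x":-0.01,"y":0,"z":0.037,"wx":0,"wy":0.6,"wz":0.5},{"x":-0.026,"y":0,"z":0.06,"wx":0,"wy":0.6,"wz":0.5},{"x":-0.036,"y":0,"z":0.077,"wx":0,"wy":0.6,"wz":0.5},{"x":-0.0415,"y":0,"z":0.086,"wx":0,"wy":0.6,"wz":0.5},{"x":-0.0415,"y":0,"z":0.086,"wx":0,"wy":0.6,"wz":0.5},{"x":-0.0415,"y":0,"z":0.086,"wx":0,"wy":0.6,"wz":0.5}]'
python3 -m handwheel '[{"x":0,"y":0,"z":0,"wx":0,"wy":0,"wz":0},{"x":0,"y":0,"z":0,"wx":0,"wy":0,"wz":0},{"x":0,"y":0,"z":0,"wx":0,"wy":0,"wz":0},{"x":0,"y":0,"z":0,"wx":0,"wy":0,"wz":0},{"x":0,"y":0,"z":0,"wx":0,"wy":0,"wz":0},{"x":0,"y":0,"z":0,"wx":0,"wy":0,"wz":0}]' 0.058 20
python3 - <<'E'
from h import *
print(np.round(ctrl.get_state()['joint_positions'],2))
delta((.499,.228,.028),33)
E
```

```text
time: 3.27
position: [0.5204, 0.2176, 0.0684]
tool_rot: [-2.956, -0.139, -0.872]
ft_force: [-0.0, -0.2, 0.5]
grip_width: 0.997
grip_force: 0.0
time: 3.77
position: [0.5171, 0.2194, 0.0661]
tool_rot: [-2.956, -0.148, -0.868]
ft_force: [0.1, 1.9, 0.7]
grip_width: 0.69
grip_force: 0.6
[-0.04 -0.01 -0.56  2.31  0.65  0.39 -2.62]
shift [-0.035  -0.0091  0.0417] turn [-1.19  0.17 -1.09] tcp [0.5091 0.2291 0.0123]
```

The wrist joint hit its range limit, so the descent stopped above the tin. I'll open, rise, and flip the hand half a turn about its axis, which is the equivalent grasp with j7 near mid-range.

```bash
Z='' ; python3 -m handwheel '[{"x":0,"y":0,"z":0,"wx":0,"wy":0,"wz":0},{"x":0,"y":0,"z":0,"wx":0,"wy":0,"wz":0},{"x":0.02,"y":0,"z":-0.03,"wx":0,"wy":0,"wz":0},{"x":0.04,"y":0,"z":-0.06,"wx":0,"wy":-5,"wz":0},{"x":0.06,"y":0,"z":-0.09,"wx":0,"wy":-12,"wz":0},{"x":0.08,"y":0,"z":-0.12,"wx":0,"wy":-19,"wz":0},{"x":0.08,"y":0,"z":-0.14,"wx":0,"wy":-26,"wz":0},{"x":0.08,"y":0,"z":-0.14,"wx":0,"wy":-33,"wz":0},{"x":0.08,"y":0,"z":-0.14,"wx":0,"wy":-33,"wz":0},{"x":0.08,"y":0,"z":-0.14,"wx":0,"wy":-33,"wz":0}]' 0.087
python3 - <<'E'
from h import *
print(np.round(ctrl.get_state()['joint_positions'],2))
delta((.499,.228,.22),0,186.45)
E
```

```text
time: 4.6
position: [0.5114, 0.2135, 0.2256]
tool_rot: [-3.109, -0.165, 0.014]
ft_force: [-0.2, -0.5, -0.8]
grip_width: 0.994
grip_force: 0.0
[-0.05  0.14 -0.41  1.68  0.03  1.34 -1.93]
shift [-0.0106 -0.015   0.0248] turn [  0.68   2.56 179.61] tcp [0.499  0.228  0.2013]
```

```bash
python3 -m handwheel '[{"x":0,"y":0,"z":0,"wx":0,"wy":0,"wz":-70},{"x":0,"y":0,"z":0,"wx":0,"wy":0,"wz":-70},{"x":0,"y":0,"z":0,"wx":0,"wy":0,"wz":-70},{"x":0,"y":0,"z":0,"wx":0,"wy":0,"wz":-70},{"x":0,"y":0,"z":0,"wx":0,"wy":0,"wz":-70},{"x":0,"y":0,"z":0,"wx":0,"wy":0,"wz":-70},{"x":0,"y":0,"z":0,"wx":0,"wy":0,"wz":-70},{"x":0,"y":0,"z":0,"wx":0,"wy":0,"wz":-70},{"x":0,"y":0,"z":0,"wx":0,"wy":0,"wz":-70},{"x":0,"y":0,"z":0,"wx":0,"wy":0,"wz":-70}]'
python3 -m handwheel '[{"x":0,"y":0,"z":0,"wx":0,"wy":0,"wz":-70},{"x":0,"y":0,"z":0,"wx":0,"wy":0,"wz":-70},{"x":0,"y":0,"z":0,"wx":0,"wy":0,"wz":-70},{"x":0,"y":0,"z":0,"wx":0,"wy":0,"wz":-70},{"x":0,"y":0,"z":0,"wx":0,"wy":0,"wz":-70},{"x":0,"y":0,"z":0,"wx":0,"wy":0,"wz":-70},{"x":0,"y":0,"z":0,"wx":0,"wy":0,"wz":-70},{"x":0,"y":0,"z":0,"wx":0,"wy":0,"wz":-70},{"x":0,"y":0,"z":0,"wx":0,"wy":0,"wz":-70},{"x":0,"y":0,"z":0,"wx":0,"wy":0,"wz":-70}]'
python3 - <<'E'
from h import *
print(np.round(ctrl.get_state()['joint_positions'],2))
delta((.499,.228,.22),0,186.45)
for n in('top','scene'):
    im=snap(n);h=cv2.cvtColor(im['image'],cv2.COLOR_RGB2HSV)
    k,l,st,c=cv2.connectedComponentsWithStats(cv2.inRange(h,np.array((15,120,120)),np.array((32,255,255))))
    for i in range(1,k):
        if st[i,4]>60:
            p=onz(im,*c[i],.061)
            if p[1]>.1: print(n,st[i,4],np.round(p,4))
E
```

```text
time: 5.43
position: [0.5071, 0.2144, 0.2253]
tool_rot: [-2.445, -1.933, -0.016]
ft_force: [-0.1, 0.2, 0.5]
grip_width: 0.996
grip_force: 0.0
time: 6.27
position: [0.5071, 0.2144, 0.2253]
tool_rot: [-0.897, -2.995, -0.035]
ft_force: [-0.2, 0.1, -0.2]
grip_width: 1.0
grip_force: 0.0
[ 0.1   0.14 -0.58  1.68  0.05  1.33  0.5 ]
shift [0.0137 0.0065 0.0244] turn [  1.36  -0.78 -39.79] tcp [0.499  0.228  0.2013]
top 148 [0.5166 0.3793 0.061 ]
scene 286 [0.4987 0.2266 0.061 ]
scene 326 [0.515  0.3767 0.061 ]
```

```bash
python3 -m handwheel '[{"x":0.014,"y":0.006,"z":0,"wx":1.4,"wy":-0.8,"wz":-39.8},{"x":0.014,"y":0.006,"z":0,"wx":1.4,"wy":-0.8,"wz":-39.8},{"x":0.014,"y":0.006,"z":0,"wx":1.4,"wy":-0.8,"wz":-39.8},{"x":0.014,"y":0.006,"z":0,"wx":1.4,"wy":-0.8,"wz":-39.8},{"x":0.014,"y":0.006,"z":0,"wx":1.4,"wy":-0.8,"wz":-39.8},{"x":0.014,"y":0.006,"z":0,"wx":1.4,"wy":-0.8,"wz":-39.8},{"x":0.014,"y":0.006,"z":0,"wx":1.4,"wy":-0.8,"wz":-39.8}]'
python3 -m handwheel '[{"x":0,"y":0,"z":0,"wx":0,"wy":-33,"wz":0},{"x":0,"y":0,"z":0,"wx":0,"wy":-33,"wz":0},{"x":0,"y":0,"z":0.04,"wx":0,"wy":-33,"wz":0},{"x":0,"y":0,"z":0.08,"wx":0,"wy":-33,"wz":0},{"x":0,"y":0,"z":0.1,"wx":0,"wy":-33,"wz":0},{"x":0,"y":0,"z":0.1,"wx":0,"wy":-33,"wz":0},{"x":0,"y":0,"z":0.1,"wx":0,"wy":-33,"wz":0}]'
python3 - <<'E'
from h import *
print(np.round(ctrl.get_state()['joint_positions'],2))
delta((.499,.2265,.11),-33,186.45)
delta((.499,.2265,.028),-33,186.45)
E
```

```text
time: 6.95
position: [0.4992, 0.2274, 0.2261]
tool_rot: [-0.166, 3.137, -0.001]
ft_force: [-0.5, -0.1, -0.9]
grip_width: 1.001
grip_force: 0.0
time: 7.53
position: [0.4947, 0.2235, 0.1207]
tool_rot: [-0.135, 2.572, 0.032]
ft_force: [1.2, 0.2, 0.7]
grip_width: 0.999
grip_force: 0.0
[ 0.18 -0.17 -0.79  2.27  0.32  0.52  0.8 ]
shift [0.0017 0.0028 0.0302] turn [-0.52 -0.53 -0.28] tcp [0.5091 0.2276 0.0943]
shift [0.0457 0.0032 0.0994] turn [-0.52 -0.53 -0.28] tcp [0.5091 0.2276 0.0123]
```

```bash
python3 -m handwheel '[{"x":0.002,"y":0.003,"z":0.03,"wx":-0.5,"wy":-0.5,"wz":-0.3},{"x":0.017,"y":0.003,"z":0.053,"wx":-0.5,"wy":-0.5,"wz":-0.3},{"x":0.031,"y":0.003,"z":0.076,"wx":-0.5,"wy":-0.5,"wz":-0.3},{"x":0.04,"y":0.003,"z":0.09,"wx":-0.5,"wy":-0.5,"wz":-0.3},{"x":0.0457,"y":0.003,"z":0.0994,"wx":-0.5,"wy":-0.5,"wz":-0.3},{"x":0.0457,"y":0.003,"z":0.0994,"wx":-0.5,"wy":-0.5,"wz":-0.3},{"x":0.0457,"y":0.003,"z":0.0994,"wx":-0.5,"wy":-0.5,"wz":-0.3}]'
python3 - <<'E'
from h import *
print(np.round(ctrl.get_state()['joint_positions'],2))
delta((.499,.2265,.028),-33,186.45)
E
```

```text
time: 8.12
position: [0.5178, 0.2329, 0.0199]
tool_rot: [-0.141, 2.552, 0.052]
ft_force: [-0.8, 0.2, 0.3]
grip_width: 0.996
grip_force: 0.0
[ 0.2   0.16 -0.87  2.31  1.17  0.43  0.03]
shift [ 0.0119 -0.0043  0.0012] turn [ 0.31  0.58 -0.21] tcp [0.5091 0.2276 0.0123]
```

```bash
python3 -m handwheel '[{"x":0,"y":0,"z":0,"wx":0,"wy":0,"wz":0},{"x":0,"y":0,"z":0,"wx":0,"wy":0,"wz":0}]'
python3 - <<'E'
from h import *
print(np.round(ctrl.get_state()['joint_positions'],2))
delta((.499,.2265,.028),-33,186.45)
E
```

```text
time: 8.28
position: [0.5176, 0.2328, 0.0209]
tool_rot: [-0.143, 2.55, 0.051]
ft_force: [-0.7, 1.1, -0.1]
grip_width: 1.001
grip_force: 0.0
[ 0.2   0.16 -0.87  2.32  1.17  0.43  0.03]
shift [ 0.0122 -0.0042  0.0021] turn [ 0.3   0.72 -0.11] tcp [0.5091 0.2276 0.0123]
```

```bash
python3 -m handwheel '[{"x":0.006,"y":-0.002,"z":0.001,"wx":0.3,"wy":0.7,"wz":0},{"x":0.012,"y":-0.004,"z":0.002,"wx":0.3,"wy":0.7,"wz":0},{"x":0.012,"y":-0.004,"z":0.002,"wx":0.3,"wy":0.7,"wz":0},{"x":0.012,"y":-0.004,"z":0.002,"wx":0.3,"wy":0.7,"wz":0}]'
python3 - <<'E'
from h import *
print(np.round(ctrl.get_state()['joint_positions'],2))
delta((.499,.2265,.028),-33,186.45)
E
```

```text
time: 8.62
position: [0.5072, 0.2268, 0.0105]
tool_rot: [-0.144, 2.565, 0.042]
ft_force: [-0.0, 0.3, -0.2]
grip_width: 1.002
grip_force: 0.0
[ 0.19  0.17 -0.87  2.33  1.18  0.43  0.01]
shift [-0.0027  0.0006 -0.0004] turn [-0.04 -0.16 -0.  ] tcp [0.5091 0.2276 0.0123]
```

```bash
python3 -m handwheel '[{"x":-0.002,"y":0.0005,"z":0,"wx":0,"wy":0,"wz":0},{"x":-0.002,"y":0.0005,"z":0,"wx":0,"wy":0,"wz":0},{"x":-0.002,"y":0.0005,"z":0,"wx":0,"wy":0,"wz":0},{"x":-0.002,"y":0.0005,"z":0,"wx":0,"wy":0,"wz":0},{"x":-0.002,"y":0.0005,"z":0,"wx":0,"wy":0,"wz":0},{"x":-0.002,"y":0.0005,"z":0,"wx":0,"wy":0,"wz":0}]' 0.058 20
python3 -m handwheel '[{"x":0,"y":0,"z":0,"wx":0,"wy":0,"wz":0},{"x":-0.005,"y":0,"z":-0.008,"wx":0,"wy":0,"wz":0},{"x":-0.011,"y":0,"z":-0.017,"wx":0,"wy":0,"wz":0},{"x":-0.011,"y":0,"z":-0.017,"wx":0,"wy":0,"wz":0},{"x":-0.011,"y":0,"z":-0.017,"wx":0,"wy":0,"wz":0},{"x":-0.011,"y":0,"z":-0.017,"wx":0,"wy":0,"wz":0}]'
python3 - <<'E'
from h import *
f=[]
for i in range(12): snap('wrist'); f.append(ctrl.get_state()['ft_force'])
print(np.mean(f,0),np.std(f,0))
delta((.499,.2265,.028),-33,186.45)
snap('wrist','w2.png')
E
```

```text
time: 9.12
position: [0.5088, 0.2278, 0.0113]
tool_rot: [-0.144, 2.565, 0.043]
ft_force: [-0.2, -0.7, 1.5]
grip_width: 0.729
grip_force: 20.0
time: 9.62
position: [0.5085, 0.2274, 0.0309]
tool_rot: [-0.144, 2.566, 0.042]
ft_force: [-1.0, -0.3, -1.3]
grip_width: 0.729
grip_force: 20.0
[-0.24863714  0.08840543 -0.47614423] [0.6731957  0.48400617 0.38616167]
shift [ 0.01   -0.0002  0.0162] turn [ 0.   -0.19 -0.01] tcp [0.5091 0.2276 0.0123]
```

That is about 0.05 kg, so this is the empty tin. I'll set it back, cancelling the 1.7 mm nudge, and go to the other one.

```bash
python3 -m handwheel '[{"x":0.003,"y":0.0017,"z":0.006,"wx":0,"wy":0,"wz":0},{"x":0.007,"y":0.0017,"z":0.011,"wx":0,"wy":0,"wz":0},{"x":0.0102,"y":0.0017,"z":0.0157,"wx":0,"wy":0,"wz":0},{"x":0.0102,"y":0.0017,"z":0.0157,"wx":0,"wy":0,"wz":0},{"x":0.0102,"y":0.0017,"z":0.0157,"wx":0,"wy":0,"wz":0},{"x":0.0102,"y":0.0017,"z":0.0157,"wx":0,"wy":0,"wz":0}]'
python3 -m handwheel '[{"x":0,"y":0,"z":0,"wx":0,"wy":0,"wz":0},{"x":0,"y":0,"z":0,"wx":0,"wy":0,"wz":0},{"x":0,"y":0,"z":0,"wx":0,"wy":0,"wz":0},{"x":-0.011,"y":0,"z":-0.017,"wx":0,"wy":0,"wz":0},{"x":-0.033,"y":0,"z":-0.05,"wx":0,"wy":0,"wz":0},{"x":-0.055,"y":0,"z":-0.085,"wx":0,"wy":0,"wz":0},{"x":-0.055,"y":0,"z":-0.085,"wx":0,"wy":0,"wz":0},{"x":-0.055,"y":0,"z":-0.085,"wx":0,"wy":0,"wz":0},{"x":-0.055,"y":0,"z":-0.085,"wx":0,"wy":0,"wz":0}]' 0.087
python3 - <<'E'
from h import *
f=[]
for i in range(6): snap('wrist'); f.append(ctrl.get_state()['ft_force'])
print(np.mean(f,0))
print(np.round(ctrl.get_state()['joint_positions'],2))
delta((.515,.377,.12),-33,186.45)
delta((.515,.377,.028),-33,186.45)
for n in('top','scene'):
    im=snap(n);h=cv2.cvtColor(im['image'],cv2.COLOR_RGB2HSV)
    k,l,st,c=cv2.connectedComponentsWithStats(cv2.inRange(h,np.array((15,120,120)),np.array((32,255,255))))
    for i in range(1,k):
        if st[i,4]>60:
            p=onz(im,*c[i],.061)
            if p[1]>.1: print(n,st[i,4],np.round(p,4))
E
```

```text
time: 10.77
position: [0.5086, 0.2297, 0.013]
tool_rot: [-0.144, 2.565, 0.043]
ft_force: [-0.0, 0.4, -0.3]
grip_width: 0.731
grip_force: 20.0
time: 11.52
position: [0.511, 0.2308, 0.1185]
tool_rot: [-0.144, 2.558, 0.044]
ft_force: [0.8, 0.2, 0.7]
grip_width: 1.001
grip_force: 0.0
[-0.36663298 -0.17698266 -0.30017207]
[ 0.31 -0.13 -0.92  2.26  0.37  0.48  0.78]
shift [-0.0244  0.1462  0.0251] turn [-0.01 -0.34  0.01] tcp [0.5251 0.3781 0.1043]
shift [0.0252 0.1462 0.1025] turn [-0.01 -0.34  0.01] tcp [0.5251 0.3781 0.0123]
top 318 [0.5151 0.3773 0.061 ]
top 82 [0.5154 0.2328 0.061 ]
scene 70 [0.4979 0.2288 0.061 ]
scene 341 [0.5141 0.3772 0.061 ]
```

```bash
python3 -m handwheel '[{"x":-0.006,"y":0.036,"z":0.006,"wx":0,"wy":0,"wz":0},{"x":-0.012,"y":0.073,"z":0.012,"wx":0,"wy":0,"wz":0},{"x":-0.018,"y":0.11,"z":0.018,"wx":0,"wy":0,"wz":0},{"x":-0.024,"y":0.146,"z":0.025,"wx":0,"wy":-0.3,"wz":0},{"x":-0.024,"y":0.146,"z":0.025,"wx":0,"wy":-0.3,"wz":0},{"x":-0.008,"y":0.146,"z":0.05,"wx":0,"wy":-0.3,"wz":0},{"x":0.01,"y":0.146,"z":0.08,"wx":0,"wy":-0.3,"wz":0},{"x":0.025,"y":0.146,"z":0.1025,"wx":0,"wy":-0.3,"wz":0},{"x":0.025,"y":0.146,"z":0.1025,"wx":0,"wy":-0.3,"wz":0},{"x":0.025,"y":0.146,"z":0.1025,"wx":0,"wy":-0.3,"wz":0}]'
python3 - <<'E'
from h import *
print(np.round(ctrl.get_state()['joint_positions'],2))
delta((.515,.377,.028),-33,186.45)
E
```

```text
time: 12.75
position: [0.5251, 0.3782, 0.0124]
tool_rot: [-0.146, 2.564, 0.042]
ft_force: [-0.6, 0.8, 0.3]
grip_width: 1.001
grip_force: 0.0
[-0.06  0.46 -0.93  2.08  1.3   0.77 -0.17]
shift [ 0.     -0.      0.0001] turn [-0.01 -0.12  0.09] tcp [0.5251 0.3781 0.0123]
```

Right on target. Next I grip and lift.

```bash
python3 -m handwheel '[{"x":0,"y":0,"z":0,"wx":0,"wy":0,"wz":0},{"x":0,"y":0,"z":0,"wx":0,"wy":0,"wz":0},{"x":0,"y":0,"z":0,"wx":0,"wy":0,"wz":0},{"x":0,"y":0,"z":0,"wx":0,"wy":0,"wz":0},{"x":0,"y":0,"z":0,"wx":0,"wy":0,"wz":0},{"x":0,"y":0,"z":0,"wx":0,"wy":0,"wz":0}]' 0.058 25
python3 -m handwheel '[{"x":0,"y":0,"z":0,"wx":0,"wy":0,"wz":0},{"x":-0.011,"y":0,"z":-0.017,"wx":0,"wy":0,"wz":0},{"x":-0.022,"y":0,"z":-0.034,"wx":0,"wy":0,"wz":0},{"x":-0.038,"y":0,"z":-0.059,"wx":0,"wy":0,"wz":0},{"x":-0.038,"y":0,"z":-0.059,"wx":0,"wy":0,"wz":0},{"x":-0.038,"y":0,"z":-0.059,"wx":0,"wy":0,"wz":0}]'
python3 - <<'E'
from h import *
f=[]
for i in range(6): snap('wrist'); f.append(ctrl.get_state()['ft_force'])
print(np.mean(f,0))
y=np.radians(6.45);e=np.array([np.cos(y),np.sin(y),0]);n=np.array([.624,.0096,0])
for b in (.2,.13,.06): print(b,np.round(n-b*e,3))
delta(n-.12*e+[0,0,.1],-33,186.45)
delta((.52,.22,.14),-33,186.45)
E
```

```text
time: 13.25
position: [0.5274, 0.3783, 0.0157]
tool_rot: [-0.143, 2.558, 0.042]
ft_force: [-2.6, -2.3, 7.3]
grip_width: 0.726
grip_force: 25.0
time: 13.75
position: [0.5267, 0.3787, 0.0858]
tool_rot: [-0.143, 2.558, 0.044]
ft_force: [-0.6, -0.0, -2.1]
grip_width: 0.729
grip_force: 25.0
[ 0.29719904 -0.19046311 -3.13521145]
0.2 [ 0.425 -0.013  0.   ]
0.13 [ 0.495 -0.005  0.   ]
0.06 [0.564 0.003 0.   ]
shift [ 0.0439 -0.3769 -0.0299] turn [-0.04 -0.03  0.03] tcp [ 0.5149 -0.0027  0.0843]
shift [-0.0118 -0.1561 -0.0417] turn [-0.04 -0.03  0.03] tcp [0.5301 0.2211 0.1243]
```

The left tin is the poured one, at about 3 N. I'll carry it to just in front of the nest.

```bash
python3 - <<'E'
from h import *
y=np.radians(6.45);e=np.array([np.cos(y),np.sin(y),0]);n=np.array([.624,.0096,0])
delta((.516,.377,.131),-33,186.45)
delta(n-.035*e+[0,0,.131],-33,186.45)
E
```

```text
shift [-0.0184  0.0003 -0.0269] turn [-0.04 -0.03  0.03] tcp [0.5261 0.3781 0.1153]
shift [-0.0443 -0.3769 -0.0097] turn [-0.04 -0.03  0.03] tcp [0.5993 0.0068 0.1153]
```

```bash
python3 -m handwheel '[{"x":-0.018,"y":0,"z":-0.027,"wx":0,"wy":0,"wz":0},{"x":-0.02,"y":-0.02,"z":-0.026,"wx":0,"wy":0,"wz":0},{"x":-0.022,"y":-0.06,"z":-0.024,"wx":0,"wy":0,"wz":0},{"x":-0.025,"y":-0.1,"z":-0.022,"wx":0,"wy":0,"wz":0},{"x":-0.028,"y":-0.14,"z":-0.02,"wx":0,"wy":0,"wz":0},{"x":-0.031,"y":-0.18,"z":-0.018,"wx":0,"wy":0,"wz":0},{"x":-0.034,"y":-0.22,"z":-0.016,"wx":0,"wy":0,"wz":0},{"x":-0.037,"y":-0.26,"z":-0.014,"wx":0,"wy":0,"wz":0},{"x":-0.04,"y":-0.3,"z":-0.012,"wx":0,"wy":0,"wz":0},{"x":-0.042,"y":-0.33,"z":-0.011,"wx":0,"wy":0,"wz":0}]'
python3 - <<'E'
from h import *
y=np.radians(6.45);e=np.array([np.cos(y),np.sin(y),0]);n=np.array([.624,.0096,0])
delta(n-.035*e+[0,0,.131],-33,186.45)
print(np.round(ctrl.get_state()['joint_positions'],2))
E
```

```text
time: 14.88
position: [0.5875, 0.0722, 0.1157]
tool_rot: [-0.146, 2.562, 0.041]
ft_force: [0.3, 0.4, -3.2]
grip_width: 0.728
grip_force: 25.0
shift [-0.0033 -0.0663  0.0028] turn [-0.03  0.02  0.1 ] tcp [0.5993 0.0068 0.1153]
[ 0.69 -0.06 -0.85  2.22 -0.03  0.39  1.53]
```

```bash
python3 -m handwheel '[{"x":-0.002,"y":-0.033,"z":0.001,"wx":0,"wy":0,"wz":0},{"x":-0.003,"y":-0.066,"z":0.003,"wx":0,"wy":0,"wz":0},{"x":-0.003,"y":-0.066,"z":0.003,"wx":0,"wy":0,"wz":0},{"x":-0.003,"y":-0.066,"z":0.003,"wx":0,"wy":0,"wz":0}]'
python3 - <<'E'
from h import *
y=np.radians(6.45);e=np.array([np.cos(y),np.sin(y),0]);n=np.array([.624,.0096,0])
delta(n-.035*e+[0,0,.131],-33,186.45)
print(np.round(ctrl.get_state()['joint_positions'],2))
S=snap('scene')
cr=S['image'][180:300,270:480];cv2.imwrite('pics/c3.png',cv2.cvtColor(cv2.resize(cr,None,fx=3.8,fy=3.8,interpolation=cv2.INTER_CUBIC),cv2.COLOR_RGB2BGR))
s=ctrl.get_state()
E
```

```text
time: 15.22
position: [0.5989, 0.0063, 0.114]
tool_rot: [-0.139, 2.564, 0.043]
ft_force: [-1.3, 0.4, -3.2]
grip_width: 0.726
grip_force: 25.0
shift [-0.0011  0.0004 -0.0008] turn [-0.06 -0.08 -0.22] tcp [0.5993 0.0068 0.1153]
[ 0.72 -0.03 -0.73  2.2  -0.19  0.39  1.82]
```

View pics/c3.png

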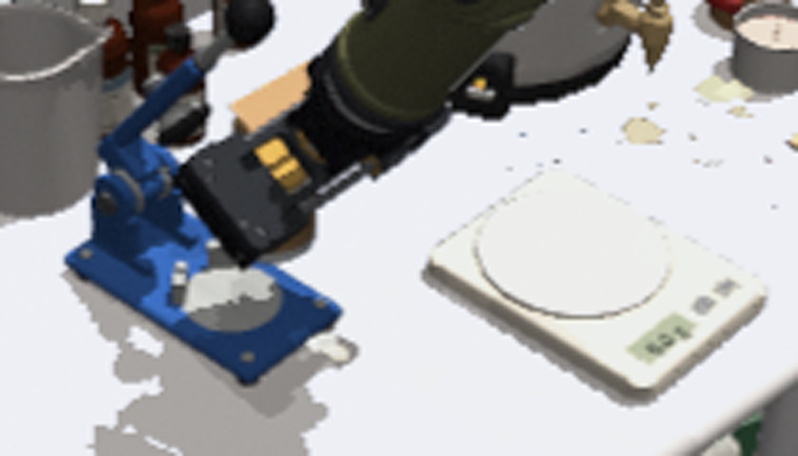

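The tin hangs in front of the nest, mostly hidden by the hand at crop (300,230), and the lever at (150,100) is clear. I'll lower it to just above the bed.

```bash
python3 -m handwheel '[{"x":0.01,"y":0,"z":0.018,"wx":0,"wy":0,"wz":0},{"x":0.02,"y":0,"z":0.034,"wx":0,"wy":0,"wz":0},{"x":0.03,"y":0,"z":0.048,"wx":0,"wy":0,"wz":0},{"x":0.036,"y":0,"z":0.057,"wx":0,"wy":0,"wz":0},{"x":0.04,"y":0,"z":0.063,"wx":0,"wy":0,"wz":0},{"x":0.04,"y":0,"z":0.063,"wx":0,"wy":0,"wz":0},{"x":0.04,"y":0,"z":0.063,"wx":0,"wy":0,"wz":0}]'
python3 - <<'E'
from h import *
y=np.radians(6.45);e=np.array([np.cos(y),np.sin(y),0]);n=np.array([.624,.0096,0])
delta(n-.035*e+[0,0,.051],-33,186.45)
print(np.round(ctrl.get_state()['joint_positions'],2))
E
```

```text
time: 15.85
position: [0.6, 0.0107, 0.0401]
tool_rot: [-0.148, 2.562, 0.045]
ft_force: [-0.0, -0.1, -2.5]
grip_width: 0.728
grip_force: 25.0
shift [ 0.0035 -0.0038  0.0034] turn [ 0.14 -0.    0.12] tcp [0.5993 0.0068 0.0353]
[ 0.62  0.13 -0.67  2.26  0.14  0.21  1.53]
```

```bash
python3 -m handwheel '[{"x":0.001,"y":-0.003,"z":0.003,"wx":0.1,"wy":0,"wz":0.1},{"x":-0.006,"y":-0.0035,"z":0.008,"wx":0.1,"wy":0,"wz":0.1},{"x":-0.013,"y":-0.0035,"z":0.012,"wx":0.1,"wy":0,"wz":0.1},{"x":-0.02,"y":-0.0035,"z":0.017,"wx":0.1,"wy":0,"wz":0.1},{"x":-0.02,"y":-0.0035,"z":0.017,"wx":0.1,"wy":0,"wz":0.1},{"x":-0.02,"y":-0.0035,"z":0.017,"wx":0.1,"wy":0,"wz":0.1}]'
python3 - <<'E'
from h import *
y=np.radians(6.45);e=np.array([np.cos(y),np.sin(y),0]);n=np.array([.624,.0096,0])
delta(n-.01*e+[0,0,.0525],-33,186.45)
delta(n-.0*e+[0,0,.0525],-33,186.45)
S=snap('scene')
cr=S['image'][200:290,280:400];cv2.imwrite('pics/c4.png',cv2.cvtColor(cv2.resize(cr,None,fx=6,fy=6,interpolation=cv2.INTER_CUBIC),cv2.COLOR_RGB2BGR))
E
```

```text
time: 16.35
position: [0.6275, 0.0085, 0.0381]
tool_rot: [-0.142, 2.56, 0.041]
ft_force: [-0.8, 0.4, -3.5]
grip_width: 0.73
grip_force: 25.0
shift [ 0.0033  0.0015 -0.0007] turn [-0.09  0.14 -0.07] tcp [0.6242 0.0096 0.0368]
shift [-0.0051  0.0015  0.0048] turn [-0.09  0.14 -0.07] tcp [0.6341 0.0107 0.0368]
```

View pics/c4.png

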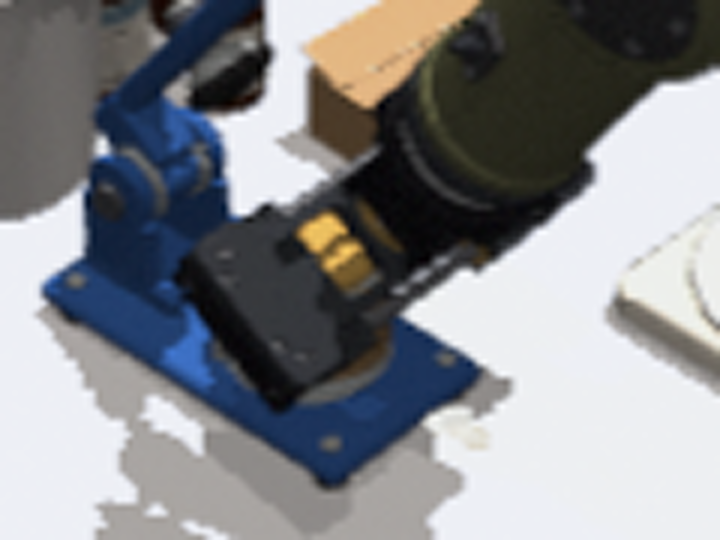

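The tin is over the nest disc with the hand clear of the lever. I'll push it back gently into the V until the force rises.

```bash
python3 -m handwheel '[{"x":-0.002,"y":0.001,"z":0.001,"wx":0,"wy":0,"wz":0},{"x":-0.004,"y":0.0015,"z":0.003,"wx":0,"wy":0,"wz":0},{"x":-0.005,"y":0.0015,"z":0.004,"wx":0,"wy":0,"wz":0},{"x":-0.005,"y":0.0015,"z":0.004,"wx":0,"wy":0,"wz":0}]'
python3 -m handwheel '[{"x":-0.001,"y":0,"z":0.001,"wx":0,"wy":0,"wz":0},{"x":-0.002,"y":0,"z":0.0015,"wx":0,"wy":0,"wz":0},{"x":-0.002,"y":0,"z":0.0015,"wx":0,"wy":0,"wz":0}]'
python3 - <<'E'
from h import *
y=np.radians(6.45);e=np.array([np.cos(y),np.sin(y),0]);n=np.array([.624,.0096,0])
delta(n-.0*e+[0,0,.0495],-33,186.45)
f=[]
for i in range(4): snap('wrist'); f.append(ctrl.get_state()['ft_force'])
print(np.mean(f,0))
E
```

```text
time: 16.73
position: [0.6334, 0.0105, 0.0369]
tool_rot: [-0.142, 2.56, 0.042]
ft_force: [0.4, 0.6, -2.9]
grip_width: 0.73
grip_force: 25.0
time: 16.98
position: [0.6356, 0.0106, 0.0365]
tool_rot: [-0.141, 2.561, 0.041]
ft_force: [-0.1, -0.3, -3.5]
grip_width: 0.73
grip_force: 25.0
shift [0.0027 0.0003 0.0015] turn [-0.09  0.07 -0.11] tcp [0.6341 0.0107 0.0338]
[-0.06593303  0.20473959 -2.98197568]
```

```bash
python3 -m handwheel '[{"x":-0.001,"y":0,"z":0.0007,"wx":0,"wy":0,"wz":0},{"x":-0.0015,"y":0,"z":0.001,"wx":0,"wy":0,"wz":0},{"x":-0.0015,"y":0,"z":0.001,"wx":0,"wy":0,"wz":0}]'
python3 -m handwheel '[{"x":-0.001,"y":0,"z":0.0007,"wx":0,"wy":0,"wz":0},{"x":-0.0015,"y":0,"z":0.001,"wx":0,"wy":0,"wz":0},{"x":-0.0015,"y":0,"z":0.001,"wx":0,"wy":0,"wz":0}]'
```

```text
time: 17.43
position: [0.6359, 0.0105, 0.0358]
tool_rot: [-0.141, 2.564, 0.04]
ft_force: [-8.2, -1.0, 2.6]
grip_width: 0.732
grip_force: 25.0
time: 17.68
position: [0.636, 0.0105, 0.0349]
tool_rot: [-0.142, 2.567, 0.039]
ft_force: [-16.7, -1.8, 10.5]
grip_width: 0.73
grip_force: 25.0
```

```bash
python3 -m handwheel '[{"x":0.0012,"y":0,"z":-0.0008,"wx":0,"wy":0,"wz":0},{"x":0.0012,"y":0,"z":-0.0008,"wx":0,"wy":0,"wz":0}]'
python3 -m handwheel '[{"x":0.0005,"y":0,"z":0.0008,"wx":0,"wy":0,"wz":0},{"x":0.0005,"y":0,"z":0.0008,"wx":0,"wy":0,"wz":0},{"x":0.0005,"y":0,"z":0.0008,"wx":0,"wy":0,"wz":0}]'
```

```text
time: 17.85
position: [0.636, 0.0105, 0.0354]
tool_rot: [-0.141, 2.564, 0.041]
ft_force: [-7.8, -1.3, 2.0]
grip_width: 0.73
grip_force: 25.0
time: 18.1
position: [0.6359, 0.0105, 0.0345]
tool_rot: [-0.141, 2.565, 0.04]
ft_force: [-9.7, -1.0, 4.7]
grip_width: 0.728
grip_force: 25.0
```

```bash
python3 -m handwheel '[{"x":0.0008,"y":0,"z":0.0013,"wx":0,"wy":0,"wz":0},{"x":0.0008,"y":0,"z":0.0013,"wx":0,"wy":0,"wz":0},{"x":0.0008,"y":0,"z":0.0013,"wx":0,"wy":0,"wz":0}]'
python3 - <<'E'
from h import *
S=snap('scene')
cr=S['image'][220:280,290:370];cv2.imwrite('pics/c5.png',cv2.cvtColor(cv2.resize(cr,None,fx=9,fy=9,interpolation=cv2.INTER_CUBIC),cv2.COLOR_RGB2BGR))
E
```

```text
time: 18.35
position: [0.6361, 0.0105, 0.0335]
tool_rot: [-0.142, 2.564, 0.04]
ft_force: [-14.4, -1.0, 10.0]
grip_width: 0.726
grip_force: 25.0
```

View pics/c5.png

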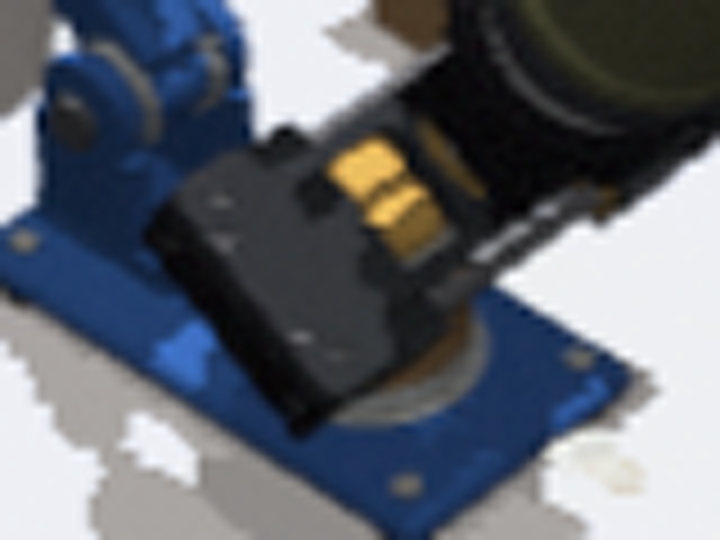

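The tin is seated on the bed against the V, with contact felt both ways and its rim over the disc edge at crop (420,400). I'll release and back out along the tool axis.

```bash
python3 -m handwheel '[{"x":0.0004,"y":0,"z":-0.0008,"wx":0,"wy":0,"wz":0},{"x":0.0004,"y":0,"z":-0.0008,"wx":0,"wy":0,"wz":0},{"x":0.0004,"y":0,"z":-0.0008,"wx":0,"wy":0,"wz":0},{"x":0.0004,"y":0,"z":-0.001,"wx":0,"wy":0,"wz":0},{"x":0,"y":0,"z":-0.03,"wx":0,"wy":0,"wz":0},{"x":0,"y":0,"z":-0.065,"wx":0,"wy":0,"wz":0},{"x":0,"y":0,"z":-0.1,"wx":0,"wy":0,"wz":0},{"x":0,"y":0,"z":-0.14,"wx":0,"wy":0,"wz":0},{"x":0,"y":0,"z":-0.16,"wx":0,"wy":0,"wz":0},{"x":0,"y":0,"z":-0.16,"wx":0,"wy":0,"wz":0}]' 0.087
python3 - <<'E'
from h import *
y=np.radians(6.45);e=np.array([np.cos(y),np.sin(y),0]);n=np.array([.6242,.0095,0]);u=np.array([0,0,1])
print(np.round(ctrl.get_state()['joint_positions'],2))
delta(n-.09*e+.35*u,-15,186.45)
delta(n-.042*e+.35*u,-15,186.45)
for nm in('top','scene'):
    im=snap(nm);h=cv2.cvtColor(im['image'],cv2.COLOR_RGB2HSV)
    k,l,st,c=cv2.connectedComponentsWithStats(cv2.inRange(h,np.array((15,120,120)),np.array((32,255,255))))
    for i in range(1,k):
        if st[i,4]>40:
            p=onz(im,*c[i],.079);print(nm,st[i,4],np.round(p,4))
S=im
cr=S['image'][160:300,270:450];cv2.imwrite('pics/c6.png',cv2.cvtColor(cv2.resize(cr,None,fx=4,fy=4,interpolation=cv2.INTER_CUBIC),cv2.COLOR_RGB2BGR))
E
```

```text
time: 19.23
position: [0.5533, -0.0001, 0.1777]
tool_rot: [-0.142, 2.547, 0.028]
ft_force: [1.4, -0.7, 0.0]
grip_width: 0.995
grip_force: 0.0
[ 0.8  -0.29 -0.7   2.24 -0.51  0.59  2.09]
shift [-7.460e-02 -1.000e-04 -1.357e-01] turn [-0.66 18.87  0.03] tcp [ 5.396e-01 -1.000e-04  3.319e-01]
shift [-1.145e-01  1.000e-04 -1.089e-01] turn [-0.66 18.87  0.03] tcp [0.5873 0.0053 0.3319]
top 923 [ 0.7255 -0.1569  0.079 ]
top 226 [0.6182 0.014  0.079 ]
top 418 [ 0.622  -0.5485  0.079 ]
top 47 [ 0.6059 -0.3883  0.079 ]
top 320 [0.4968 0.2273 0.079 ]
scene 368 [ 0.5986 -1.0947  0.079 ]
scene 89 [ 0.5903 -0.5096  0.079 ]
scene 207 [0.6222 0.0106 0.079 ]
scene 302 [0.4843 0.2387 0.079 ]
```

View pics/c6.png

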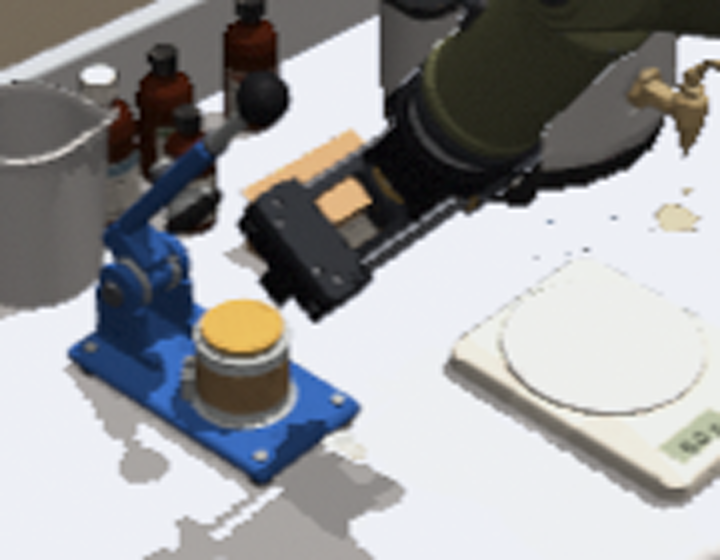

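The tin stands upright in the nest, with its lid at crop (242,325), and the raised knob is at (262,98). Next I go above the knob.

```bash
python3 -m handwheel '[{"x":-0.02,"y":0,"z":-0.037,"wx":0,"wy":6,"wz":0},{"x":-0.04,"y":0,"z":-0.074,"wx":0,"wy":12,"wz":0},{"x":-0.06,"y":0,"z":-0.11,"wx":0,"wy":18.9,"wz":0},{"x":-0.0746,"y":0,"z":-0.136,"wx":0,"wy":18.9,"wz":0},{"x":-0.0746,"y":0,"z":-0.136,"wx":0,"wy":18.9,"wz":0},{"x":-0.1,"y":0,"z":-0.118,"wx":0,"wy":18.9,"wz":0},{"x":-0.1145,"y":0,"z":-0.109,"wx":0,"wy":18.9,"wz":0},{"x":-0.1145,"y":0,"z":-0.109,"wx":0,"wy":18.9,"wz":0},{"x":-0.1145,"y":0,"z":-0.109,"wx":0,"wy":18.9,"wz":0}]' 0.07
python3 - <<'E'
from h import *
y=np.radians(6.45);e=np.array([np.cos(y),np.sin(y),0]);n=np.array([.6242,.0095,0]);u=np.array([0,0,1])
print(np.round(ctrl.get_state()['joint_positions'],2))
delta(n-.021*e+.27*u,-15,186.45)
E
```

```text
time: 20.08
position: [0.5873, 0.0058, 0.3197]
tool_rot: [-0.161, 2.893, 0.026]
ft_force: [0.0, 0.9, -0.3]
grip_width: 0.804
grip_force: 0.0
[ 0.87 -0.   -0.89  1.65 -0.03  1.25  1.66]
shift [-0.0039 -0.0008  0.0708] turn [ 0.21 -0.99 -0.11] tcp [0.6081 0.0077 0.2519]
```

```bash
python3 -m handwheel '[{"x":-0.004,"y":-0.001,"z":0.025,"wx":0.2,"wy":-1,"wz":0},{"x":-0.004,"y":-0.001,"z":0.05,"wx":0.2,"wy":-1,"wz":0},{"x":-0.004,"y":-0.001,"z":0.071,"wx":0.2,"wy":-1,"wz":0},{"x":-0.004,"y":-0.001,"z":0.071,"wx":0.2,"wy":-1,"wz":0},{"x":-0.004,"y":-0.001,"z":0.071,"wx":0.2,"wy":-1,"wz":0}]'
python3 -m handwheel '[{"x":0,"y":0,"z":0,"wx":0,"wy":0,"wz":0},{"x":0,"y":0,"z":0,"wx":0,"wy":0,"wz":0},{"x":0,"y":0,"z":0,"wx":0,"wy":0,"wz":0},{"x":0,"y":0,"z":0,"wx":0,"wy":0,"wz":0},{"x":0,"y":0,"z":0,"wx":0,"wy":0,"wz":0},{"x":0,"y":0,"z":0,"wx":0,"wy":0,"wz":0}]' 0.028 25
python3 - <<'E'
from h import *
y=np.radians(6.45);e=np.array([np.cos(y),np.sin(y),0]);n=np.array([.6242,.0095,0]);u=np.array([0,0,1])
print(np.round(ctrl.get_state()['joint_positions'],2))
delta(n-.021*e+.27*u,-15,186.45)
h=n+.092*e+.073*u
for q in (0,.2,.4,.6,.8,.86,.9,.94):
    a=1.049-q;print(q,end=' ');delta(h+.227*(-np.cos(a)*e+np.sin(a)*u),-15,186.45)
E
```

```text
time: 20.5
position: [0.6071, 0.0068, 0.2525]
tool_rot: [-0.158, 2.876, 0.017]
ft_force: [0.3, -0.2, 0.9]
grip_width: 0.806
grip_force: 0.0
time: 21.0
position: [0.6085, 0.0067, 0.2546]
tool_rot: [-0.158, 2.872, 0.015]
ft_force: [-0.9, 0.0, 0.1]
grip_width: 0.434
grip_force: 0.0
[ 0.84  0.07 -0.91  1.73  0.06  1.1   1.59]
shift [0.001  0.001  0.0025] turn [-0.28  0.21 -0.13] tcp [0.6081 0.0077 0.2519]
0 shift [0.0012 0.001  0.0027] turn [-0.28  0.21 -0.13] tcp [0.608  0.0077 0.2517]
0.2 shift [0.0437 0.001  0.0185] turn [-0.28  0.21 -0.13] tcp [0.5714 0.0035 0.2253]
0.4 shift [0.0821 0.0011 0.0424] turn [-0.28  0.21 -0.13] tcp [5.407e-01 1.000e-04 1.921e-01]
0.6 shift [0.1151 0.0011 0.0735] turn [-0.28  0.21 -0.13] tcp [ 0.5172 -0.0026  0.1535]
0.8 shift [0.1412 0.0013 0.1105] turn [-0.28  0.21 -0.13] tcp [ 0.5018 -0.0043  0.1109]
0.86 shift [0.1476 0.0013 0.1226] turn [-0.28  0.21 -0.13] tcp [ 0.4989 -0.0047  0.0976]
0.9 shift [0.1514 0.0013 0.1308] turn [-0.28  0.21 -0.13] tcp [ 0.4974 -0.0048  0.0886]
0.94 shift [0.1549 0.0014 0.1392] turn [-0.28  0.21 -0.13] tcp [ 0.4962 -0.005   0.0796]
```

```bash
python3 -m handwheel '[{"x":0,"y":0,"z":0.002,"wx":0,"wy":0,"wz":0},{"x":0,"y":0,"z":0.002,"wx":0,"wy":0,"wz":0},{"x":0,"y":0,"z":0.002,"wx":0,"wy":0,"wz":0}]'
python3 -m handwheel '[{"x":0.011,"y":0,"z":0.003,"wx":0,"wy":0,"wz":0},{"x":0.022,"y":0,"z":0.007,"wx":0,"wy":0,"wz":0},{"x":0.0425,"y":0,"z":0.016,"wx":0,"wy":0,"wz":0},{"x":0.062,"y":0,"z":0.027,"wx":0,"wy":0,"wz":0},{"x":0.081,"y":0,"z":0.0397,"wx":0,"wy":0,"wz":0},{"x":0.081,"y":0,"z":0.0397,"wx":0,"wy":0,"wz":0},{"x":0.081,"y":0,"z":0.0397,"wx":0,"wy":0,"wz":0}]'
python3 - <<'E'
from h import *
y=np.radians(6.45);e=np.array([np.cos(y),np.sin(y),0]);n=np.array([.6242,.0095,0]);u=np.array([0,0,1])
s=ctrl.get_state();print(np.round(s['joint_positions'],2))
h=n+.092*e+.073*u
g=s['position']-.0187*R.from_rotvec(s['tool_rot']).as_matrix()[:,2]-h
print('angle',1.049-np.arctan2(g[2],-g@e),'rad',np.hypot(g[2],g@e))
for q in (.6,.8,.86,.9,.92):
    a=1.049-q;print(q,end=' ');delta(h+.227*(-np.cos(a)*e+np.sin(a)*u),-15,186.45)
E
```

```text
time: 21.25
position: [0.6091, 0.0074, 0.2534]
tool_rot: [-0.158, 2.872, 0.015]
ft_force: [-4.1, -0.0, 6.9]
grip_width: 0.373
grip_force: 25.0
time: 21.83
position: [0.5414, -0.0003, 0.1931]
tool_rot: [-0.159, 2.873, 0.015]
ft_force: [-3.5, 1.9, 6.3]
grip_width: 0.371
grip_force: 25.0
[ 0.89 -0.09 -0.88  1.96 -0.12  0.98  1.75]
angle 0.39529412166757427 rad 0.2270944023062572
0.6 shift [0.0338 0.0005 0.0319] turn [-0.28  0.16 -0.09] tcp [ 0.5172 -0.0026  0.1535]
0.8 shift [0.0599 0.0006 0.0689] turn [-0.28  0.16 -0.09] tcp [ 0.5018 -0.0043  0.1109]
0.86 shift [0.0662 0.0007 0.081 ] turn [-0.28  0.16 -0.09] tcp [ 0.4989 -0.0047  0.0976]
0.9 shift [0.07   0.0007 0.0892] turn [-0.28  0.16 -0.09] tcp [ 0.4974 -0.0048  0.0886]
0.92 shift [0.0718 0.0007 0.0934] turn [-0.28  0.16 -0.09] tcp [ 0.4967 -0.0049  0.0841]
```

```bash
cat > a.py <<'E'
from h import *
y=np.radians(6.45);e=np.array([np.cos(y),np.sin(y),0]);n=np.array([.6242,.0095,0]);u=np.array([0,0,1])
s=ctrl.get_state();print(np.round(s['joint_positions'],2))
h=n+.092*e+.073*u
g=s['position']-.0187*R.from_rotvec(s['tool_rot']).as_matrix()[:,2]-h
print('angle',1.049-np.arctan2(g[2],-g@e),'rad',np.hypot(g[2],g@e))
for q in (.6,.8,.86,.9,.92,.94):
    a=1.049-q;print(q,end=' ');delta(h+.227*(-np.cos(a)*e+np.sin(a)*u),-15,186.45)
E
python3 -m handwheel '[{"x":0.018,"y":0,"z":0.015,"wx":0,"wy":0,"wz":0},{"x":0.034,"y":0,"z":0.032,"wx":0,"wy":0,"wz":0},{"x":0.048,"y":0,"z":0.05,"wx":0,"wy":0,"wz":0},{"x":0.06,"y":0,"z":0.069,"wx":0,"wy":0,"wz":0},{"x":0.06,"y":0,"z":0.069,"wx":0,"wy":0,"wz":0},{"x":0.06,"y":0,"z":0.069,"wx":0,"wy":0,"wz":0}]' - 35
python3 a.py
```

```text
time: 22.33
position: [0.5025, -0.0046, 0.1107]
tool_rot: [-0.158, 2.873, 0.018]
ft_force: [-3.6, 3.8, 4.4]
grip_width: 0.371
grip_force: 35.1
[ 0.89 -0.1  -0.87  2.14 -0.15  0.8   1.78]
angle 0.8000022983200059 rad 0.2264090410579322
0.6 shift [-0.0255  0.0003 -0.0374] turn [-0.15  0.13 -0.12] tcp [ 0.5172 -0.0026  0.1535]
0.8 shift [ 0.0006  0.0003 -0.0003] turn [-0.15  0.13 -0.12] tcp [ 0.5018 -0.0043  0.1109]
0.86 shift [0.0069 0.0004 0.0118] turn [-0.15  0.13 -0.12] tcp [ 0.4989 -0.0047  0.0976]
0.9 shift [0.0107 0.0004 0.02  ] turn [-0.15  0.13 -0.12] tcp [ 0.4974 -0.0048  0.0886]
0.92 shift [0.0125 0.0004 0.0242] turn [-0.15  0.13 -0.12] tcp [ 0.4967 -0.0049  0.0841]
0.94 shift [0.0142 0.0004 0.0284] turn [-0.15  0.13 -0.12] tcp [ 0.4962 -0.005   0.0796]
```

```bash
python3 -m handwheel '[{"x":0.004,"y":0,"z":0.006,"wx":0,"wy":0,"wz":0},{"x":0.007,"y":0,"z":0.012,"wx":0,"wy":0,"wz":0},{"x":0.009,"y":0,"z":0.016,"wx":0,"wy":0,"wz":0},{"x":0.011,"y":0,"z":0.02,"wx":0,"wy":0,"wz":0},{"x":0.011,"y":0,"z":0.02,"wx":0,"wy":0,"wz":0},{"x":0.011,"y":0,"z":0.02,"wx":0,"wy":0,"wz":0}]'
python3 a.py|head -3
python3 -m handwheel '[{"x":0.001,"y":0,"z":0.0025,"wx":0,"wy":0,"wz":0},{"x":0.001,"y":0,"z":0.0025,"wx":0,"wy":0,"wz":0},{"x":0.001,"y":0,"z":0.0025,"wx":0,"wy":0,"wz":0}]'
python3 a.py|head -3
```

```text
time: 22.83
position: [0.4986, -0.0051, 0.0903]
tool_rot: [-0.159, 2.871, 0.017]
ft_force: [-5.1, 3.9, 8.5]
grip_width: 0.371
grip_force: 35.1
[ 0.89 -0.07 -0.88  2.17 -0.12  0.75  1.76]
angle 0.8920089049931423 rad 0.2261775129694307
0.6 shift [-0.0348  0.0002 -0.056 ] turn [-0.2   0.27 -0.07] tcp [ 0.5172 -0.0026  0.1535]
time: 23.08
position: [0.4983, -0.0051, 0.0878]
tool_rot: [-0.159, 2.871, 0.017]
ft_force: [-6.2, 3.9, 11.0]
grip_width: 0.368
grip_force: 35.1
[ 0.89 -0.07 -0.88  2.18 -0.12  0.75  1.76]
angle 0.9031157259805669 rad 0.2261066303831903
0.6 shift [-0.0357  0.0002 -0.0583] turn [-0.21  0.26 -0.06] tcp [ 0.5172 -0.0026  0.1535]
```

```bash
python3 -m handwheel '[{"x":0.001,"y":0,"z":0.0025,"wx":0,"wy":0,"wz":0},{"x":0.001,"y":0,"z":0.0025,"wx":0,"wy":0,"wz":0},{"x":0.001,"y":0,"z":0.0025,"wx":0,"wy":0,"wz":0}]'
python3 a.py|head -2
python3 -m handwheel '[{"x":0.001,"y":0,"z":0.0025,"wx":0,"wy":0,"wz":0},{"x":0.001,"y":0,"z":0.0025,"wx":0,"wy":0,"wz":0},{"x":0.001,"y":0,"z":0.0025,"wx":0,"wy":0,"wz":0}]'
python3 a.py|head -2
```

```text
time: 23.33
position: [0.498, -0.0052, 0.0852]
tool_rot: [-0.159, 2.871, 0.017]
ft_force: [-5.7, 3.6, 12.2]
grip_width: 0.366
grip_force: 35.1
[ 0.89 -0.06 -0.89  2.18 -0.11  0.74  1.76]
angle 0.9150102404624951 rad 0.2260414045613055
time: 23.58
position: [0.498, -0.0052, 0.0831]
tool_rot: [-0.16, 2.871, 0.016]
ft_force: [-9.6, 4.0, 17.9]
grip_width: 0.366
grip_force: 35.0
[ 0.89 -0.06 -0.89  2.18 -0.11  0.73  1.75]
angle 0.9240511996635371 rad 0.22576731493738061
```

```bash
python3 -m handwheel '[{"x":0.0005,"y":0,"z":0.0025,"wx":0,"wy":0,"wz":0},{"x":0.0005,"y":0,"z":0.0025,"wx":0,"wy":0,"wz":0},{"x":0.0005,"y":0,"z":0.0025,"wx":0,"wy":0,"wz":0}]'
python3 a.py|head -2
python3 -m handwheel '[{"x":0.0005,"y":0,"z":0.0025,"wx":0,"wy":0,"wz":0},{"x":0.0005,"y":0,"z":0.0025,"wx":0,"wy":0,"wz":0},{"x":0.0005,"y":0,"z":0.0025,"wx":0,"wy":0,"wz":0}]'
python3 a.py|head -9
```

```text
time: 23.83
position: [0.4987, -0.0051, 0.0811]
tool_rot: [-0.16, 2.87, 0.016]
ft_force: [-9.7, 3.6, 19.9]
grip_width: 0.369
grip_force: 33.9
[ 0.89 -0.05 -0.89  2.18 -0.1   0.73  1.75]
angle 0.9325658224115894 rad 0.22478410679770555
time: 24.08
position: [0.4992, -0.0051, 0.0794]
tool_rot: [-0.16, 2.87, 0.015]
ft_force: [-14.8, 4.4, 30.6]
grip_width: 0.364
grip_force: 32.4
[ 0.89 -0.05 -0.89  2.18 -0.09  0.72  1.74]
angle 0.9398009303763485 rad 0.224104887027793
0.6 shift [-0.0371  0.0002 -0.0666] turn [-0.27  0.33 -0.03] tcp [ 0.5172 -0.0026  0.1535]
0.8 shift [-0.0109  0.0003 -0.0297] turn [-0.27  0.33 -0.03] tcp [ 0.5018 -0.0043  0.1109]
0.86 shift [-0.0045  0.0004 -0.0176] turn [-0.27  0.33 -0.03] tcp [ 0.4989 -0.0047  0.0976]
0.9 shift [-0.0007  0.0004 -0.0094] turn [-0.27  0.33 -0.03] tcp [ 0.4974 -0.0048  0.0886]
0.92 shift [ 0.0011  0.0004 -0.0052] turn [-0.27  0.33 -0.03] tcp [ 0.4967 -0.0049  0.0841]
0.94 shift [ 0.0028  0.0005 -0.001 ] turn [-0.27  0.33 -0.03] tcp [ 0.4962 -0.005   0.0796]
```

The force climbed from 12 N to 31 N at 0.94 rad, so the lid is bottomed. I'll guide the lever back up along its arc and release near the top.

```bash
python3 -m handwheel '[{"x":-0.001,"y":0,"z":-0.009,"wx":0,"wy":0,"wz":0},{"x":-0.011,"y":0,"z":-0.03,"wx":0,"wy":0,"wz":0},{"x":-0.024,"y":0,"z":-0.049,"wx":0,"wy":0,"wz":0},{"x":-0.037,"y":0,"z":-0.067,"wx":0,"wy":0,"wz":0},{"x":-0.053,"y":0,"z":-0.083,"wx":0,"wy":0,"wz":0},{"x":-0.07,"y":0,"z":-0.098,"wx":0,"wy":0,"wz":0},{"x":-0.088,"y":0,"z":-0.111,"wx":0,"wy":0,"wz":0},{"x":-0.108,"y":0,"z":-0.122,"wx":0,"wy":0,"wz":0},{"x":-0.13,"y":0,"z":-0.131,"wx":0,"wy":0,"wz":0},{"x":-0.143,"y":0,"z":-0.1355,"wx":0,"wy":0,"wz":0}]'
python3 -m handwheel '[{"x":0,"y":0,"z":0,"wx":0,"wy":0,"wz":0},{"x":0,"y":0,"z":0,"wx":0,"wy":0,"wz":0},{"x":0,"y":0,"z":0,"wx":0,"wy":0,"wz":0}]' 0.075
python3 a.py|head -2
python3 -m handwheel '[{"x":0,"y":0,"z":0,"wx":0,"wy":0,"wz":0},{"x":0,"y":0,"z":-0.03,"wx":0,"wy":0,"wz":0},{"x":0,"y":0,"z":-0.07,"wx":0,"wy":0,"wz":0},{"x":0,"y":0,"z":-0.09,"wx":0,"wy":0,"wz":0},{"x":0,"y":0,"z":-0.09,"wx":0,"wy":0,"wz":0}]' 0.087
python3 - <<'E'
from h import *
y=np.radians(6.45);e=np.array([np.cos(y),np.sin(y),0]);n=np.array([.6242,.0095,0]);u=np.array([0,0,1])
print(np.round(ctrl.get_state()['joint_positions'],2))
z=np.sin(np.radians(33))*e-np.cos(np.radians(33))*u
delta(n-.1*e+.35*u,-15,186.45)
delta(n+.046*u-.15*z,-33,186.45)
S=snap('scene');cr=S['image'][160:300,270:450];cv2.imwrite('pics/c7.png',cv2.cvtColor(cv2.resize(cr,None,fx=4,fy=4,interpolation=cv2.INTER_CUBIC),cv2.COLOR_RGB2BGR))
for nm in('top','scene'):
    im=snap(nm);h=cv2.cvtColor(im['image'],cv2.COLOR_RGB2HSV)
    k,l,st,c=cv2.connectedComponentsWithStats(cv2.inRange(h,np.array((15,120,120)),np.array((32,255,255))))
    for i in range(1,k):
        if st[i,4]>40:
            p=onz(im,*c[i],.073);print(nm,st[i,4],np.round(p,4))
E
```

```text
time: 24.92
position: [0.6009, 0.0065, 0.2446]
tool_rot: [-0.158, 2.869, 0.019]
ft_force: [7.9, 4.0, -11.6]
grip_width: 0.37
grip_force: 35.4
time: 25.17
position: [0.5982, 0.005, 0.2437]
tool_rot: [-0.157, 2.873, 0.016]
ft_force: [0.8, -0.5, -0.4]
grip_width: 0.512
grip_force: 0.0
[ 0.87  0.05 -0.93  1.77  0.03  1.08  1.61]
angle 0.0564235674371214 rad 0.22540030879081724
time: 25.58
position: [0.576, 0.0029, 0.336]
tool_rot: [-0.157, 2.865, 0.009]
ft_force: [0.8, 0.3, 0.2]
grip_width: 0.888
grip_force: 0.0
[ 0.92 -0.08 -0.89  1.67 -0.09  1.25  1.71]
shift [ 0.0458  0.001  -0.0087] turn [-0.55  0.61 -0.12] tcp [ 0.5296 -0.0012  0.3319]
shift [0.0704 0.0026 0.167 ] turn [ -0.56 -17.39  -0.04] tcp [0.5531 0.0015 0.1561]
top 924 [ 0.7271 -0.1581  0.073 ]
top 417 [ 0.6232 -0.5512  0.073 ]
top 53 [0.6189 0.02   0.073 ]
top 48 [ 0.6066 -0.3907  0.073 ]
top 237 [0.4986 0.2263 0.073 ]
scene 179 [ 0.6042 -0.5285  0.073 ]
scene 183 [0.6234 0.0088 0.073 ]
scene 292 [0.4896 0.2354 0.073 ]
```

View pics/c7.png

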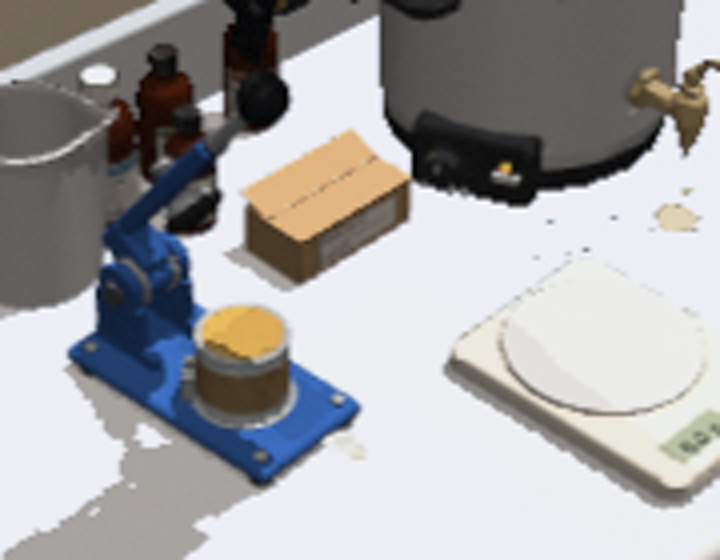

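The lid is down flush inside the rim at crop (243,332), the lever is back up, and the tin is still in the nest. I'll regrasp it with the same lean.

```bash
python3 -m handwheel '[{"x":0.025,"y":0,"z":-0.005,"wx":0,"wy":0,"wz":0},{"x":0.055,"y":0.001,"z":-0.005,"wx":0,"wy":0,"wz":0},{"x":0.075,"y":0.001,"z":0.03,"wx":-0.3,"wy":-4,"wz":0},{"x":0.078,"y":0.0015,"z":0.07,"wx":-0.5,"wy":-8,"wz":0},{"x":0.078,"y":0.002,"z":0.11,"wx":-0.5,"wy":-12,"wz":0},{"x":0.075,"y":0.0026,"z":0.145,"wx":-0.5,"wy":-17.4,"wz":0},{"x":0.0704,"y":0.0026,"z":0.167,"wx":-0.5,"wy":-17.4,"wz":0},{"x":0.0704,"y":0.0026,"z":0.167,"wx":-0.5,"wy":-17.4,"wz":0},{"x":0.0704,"y":0.0026,"z":0.167,"wx":-0.5,"wy":-17.4,"wz":0}]' 0.087
cat > b.py <<'E'
from h import *
print(np.round(ctrl.get_state()['joint_positions'],2))
delta((.6236,.0095,.047),-33,186.45)
E
python3 b.py
```

```text
time: 26.48
position: [0.5489, 0.0032, 0.1485]
tool_rot: [-0.144, 2.574, 0.05]
ft_force: [0.4, 1.1, 1.2]
grip_width: 0.999
grip_force: 0.0
[ 0.6  -0.22 -0.55  2.26 -0.39  0.53  1.99]
shift [-0.0092 -0.0029  0.1445] turn [ 0.33 -0.67 -0.14] tcp [0.6337 0.0106 0.0313]
```

```bash
python3 -m handwheel '[{"x":-0.009,"y":-0.003,"z":0.01,"wx":0.3,"wy":-0.7,"wz":-0.1},{"x":-0.009,"y":-0.003,"z":0.04,"wx":0.3,"wy":-0.7,"wz":-0.1},{"x":-0.009,"y":-0.003,"z":0.065,"wx":0.3,"wy":-0.7,"wz":-0.1},{"x":-0.009,"y":-0.003,"z":0.09,"wx":0.3,"wy":-0.7,"wz":-0.1},{"x":-0.009,"y":-0.003,"z":0.115,"wx":0.3,"wy":-0.7,"wz":-0.1},{"x":-0.009,"y":-0.003,"z":0.132,"wx":0.3,"wy":-0.7,"wz":-0.1},{"x":-0.009,"y":-0.003,"z":0.142,"wx":0.3,"wy":-0.7,"wz":-0.1},{"x":-0.009,"y":-0.003,"z":0.142,"wx":0.3,"wy":-0.7,"wz":-0.1},{"x":-0.009,"y":-0.003,"z":0.142,"wx":0.3,"wy":-0.7,"wz":-0.1}]'
python3 b.py
```

```text
time: 27.23
position: [0.636, 0.009, 0.0377]
tool_rot: [-0.142, 2.555, 0.04]
ft_force: [-0.5, -0.3, 0.1]
grip_width: 0.996
grip_force: 0.0
[ 0.48  0.2  -0.54  2.19  0.25  0.21  1.43]
shift [0.0052 0.0019 0.0042] turn [-0.15  0.41 -0.04] tcp [0.6337 0.0106 0.0313]
```

```bash
python3 -m handwheel '[{"x":0.005,"y":0.002,"z":0.004,"wx":0,"wy":0.4,"wz":0},{"x":0.005,"y":0.002,"z":0.004,"wx":0,"wy":0.4,"wz":0},{"x":0.005,"y":0.002,"z":0.004,"wx":0,"wy":0.4,"wz":0}]'
python3 -m handwheel '[{"x":0,"y":0,"z":0,"wx":0,"wy":0,"wz":0},{"x":0,"y":0,"z":0,"wx":0,"wy":0,"wz":0},{"x":0,"y":0,"z":0,"wx":0,"wy":0,"wz":0},{"x":0,"y":0,"z":0,"wx":0,"wy":0,"wz":0},{"x":0,"y":0,"z":0,"wx":0,"wy":0,"wz":0},{"x":0,"y":0,"z":0,"wx":0,"wy":0,"wz":0}]' 0.058 25
python3 b.py
```

```text
time: 27.48
position: [0.6321, 0.011, 0.0306]
tool_rot: [-0.143, 2.563, 0.04]
ft_force: [-1.4, 0.3, -0.1]
grip_width: 1.001
grip_force: 0.0
time: 27.98
position: [0.6318, 0.0102, 0.0298]
tool_rot: [-0.142, 2.564, 0.039]
ft_force: [-2.3, -3.4, 3.9]
grip_width: 0.732
grip_force: 25.0
[ 0.46  0.2  -0.52  2.2   0.27  0.2   1.41]
shift [-0.0024  0.0002 -0.0003] turn [-0.17 -0.13 -0.06] tcp [0.6337 0.0106 0.0313]
```

```bash
python3 -m handwheel '[{"x":-0.0032,"y":0,"z":-0.005,"wx":0,"wy":0,"wz":0},{"x":-0.0032,"y":0,"z":-0.005,"wx":0,"wy":0,"wz":0},{"x":0.009,"y":0,"z":-0.015,"wx":0,"wy":0,"wz":0},{"x":0.022,"y":0,"z":-0.025,"wx":0,"wy":0,"wz":0},{"x":0.03,"y":0,"z":-0.04,"wx":0,"wy":0,"wz":0},{"x":0.03,"y":0,"z":-0.06,"wx":0,"wy":0,"wz":0},{"x":0.03,"y":0,"z":-0.075,"wx":0,"wy":0,"wz":0},{"x":0.03,"y":0,"z":-0.075,"wx":0,"wy":0,"wz":0}]'
cat > c.py <<'E'
from h import *
s=ctrl.get_state();print(np.round(s['joint_positions'],2))
c=np.array([.495,-.206])
for yw in(-10,):
  f=np.array([np.cos(np.radians(yw)),np.sin(np.radians(yw))])
  for z in(.1,.06):
    p=c-.002*f;print('under',z,end=' ');delta((*p,z+.0118+.0157),-33,180+yw)
E
python3 c.py
```

```text
time: 28.65
position: [0.5662, 0.0037, 0.078]
tool_rot: [-0.143, 2.562, 0.038]
ft_force: [1.2, -0.9, -2.5]
grip_width: 0.729
grip_force: 25.0
[ 0.79 -0.05 -0.79  2.3  -0.28  0.31  1.92]
under 0.1 shift [ 0.0541 -0.203  -0.0747] turn [ 8.74  0.02 13.81] tcp [ 0.5031 -0.2074  0.1118]
under 0.06 shift [ 0.0759 -0.2028 -0.0411] turn [ 8.74  0.02 13.81] tcp [ 0.5031 -0.2074  0.0718]
```

```bash
python3 -m handwheel '[{"x":0.012,"y":-0.034,"z":-0.007,"wx":1.5,"wy":0,"wz":2.3},{"x":0.025,"y":-0.068,"z":-0.014,"wx":3,"wy":0,"wz":4.6},{"x":0.037,"y":-0.1,"z":-0.02,"wx":4.4,"wy":0,"wz":6.9},{"x":0.05,"y":-0.134,"z":-0.027,"wx":5.8,"wy":0,"wz":9.2},{"x":0.063,"y":-0.168,"z":-0.034,"wx":7.3,"wy":0,"wz":11.5},{"x":0.076,"y":-0.203,"z":-0.041,"wx":8.7,"wy":0,"wz":13.8},{"x":0.076,"y":-0.203,"z":-0.041,"wx":8.7,"wy":0,"wz":13.8},{"x":0.076,"y":-0.203,"z":-0.041,"wx":8.7,"wy":0,"wz":13.8},{"x":0.076,"y":-0.203,"z":-0.041,"wx":8.7,"wy":0,"wz":13.8}]'
python3 c.py
```

```text
time: 29.4
position: [0.5032, -0.2063, 0.0688]
tool_rot: [0.222, 2.561, -0.061]
ft_force: [-0.1, 1.3, -2.8]
grip_width: 0.73
grip_force: 25.0
[ 0.93 -0.07 -0.47  2.35 -0.56  0.35  2.32]
under 0.1 shift [-0.0233 -0.001  -0.0362] turn [ 0.21 -0.23  0.03] tcp [ 0.5031 -0.2074  0.1118]
under 0.06 shift [-0.0017 -0.0011 -0.0025] turn [ 0.21 -0.23  0.03] tcp [ 0.5031 -0.2074  0.0718]
```

```bash
python3 -m handwheel '[{"x":0.005,"y":-0.001,"z":0.008,"wx":0,"wy":0,"wz":0},{"x":0.009,"y":-0.001,"z":0.015,"wx":0,"wy":0,"wz":0},{"x":0.013,"y":-0.001,"z":0.021,"wx":0,"wy":0,"wz":0},{"x":0.0155,"y":-0.001,"z":0.0242,"wx":0,"wy":0,"wz":0},{"x":0.0155,"y":-0.001,"z":0.0242,"wx":0,"wy":0,"wz":0},{"x":0.0155,"y":-0.001,"z":0.0242,"wx":0,"wy":0,"wz":0}]'
python3 c.py
```

```text
time: 29.9
position: [0.5032, -0.2076, 0.0405]
tool_rot: [0.223, 2.56, -0.062]
ft_force: [0.2, -0.5, -3.0]
grip_width: 0.727
grip_force: 25.0
[ 0.92 -0.   -0.47  2.37 -0.61  0.26  2.39]
under 0.1 shift [-0.0385  0.0004 -0.06  ] turn [ 0.19 -0.17  0.01] tcp [ 0.5031 -0.2074  0.1118]
under 0.06 shift [-0.0168  0.0002 -0.0264] turn [ 0.19 -0.17  0.01] tcp [ 0.5031 -0.2074  0.0718]
```

Underside is at about 0.0287. I'll lower in small steps until it touches.

```bash
python3 -m handwheel '[{"x":0.0008,"y":0,"z":0.0013,"wx":0,"wy":0,"wz":0},{"x":0.0016,"y":0,"z":0.0025,"wx":0,"wy":0,"wz":0},{"x":0.0016,"y":0,"z":0.0025,"wx":0,"wy":0,"wz":0}]'
python3 -m handwheel '[{"x":0.0004,"y":0,"z":0.0007,"wx":0,"wy":0,"wz":0},{"x":0.0004,"y":0,"z":0.0007,"wx":0,"wy":0,"wz":0},{"x":0.0004,"y":0,"z":0.0007,"wx":0,"wy":0,"wz":0}]'
```

```text
time: 30.15
position: [0.5034, -0.2083, 0.0381]
tool_rot: [0.223, 2.559, -0.063]
ft_force: [0.2, 0.7, -2.5]
grip_width: 0.73
grip_force: 25.0
time: 30.4
position: [0.5034, -0.2083, 0.0373]
tool_rot: [0.223, 2.559, -0.063]
ft_force: [0.4, -0.1, -2.4]
grip_width: 0.731
grip_force: 25.0
```

```bash
python3 -m handwheel '[{"x":0.0005,"y":0.0005,"z":0.0008,"wx":0,"wy":0,"wz":0},{"x":0.0005,"y":0.0005,"z":0.0008,"wx":0,"wy":0,"wz":0},{"x":0.0005,"y":0.0005,"z":0.0008,"wx":0,"wy":0,"wz":0}]'
python3 -m handwheel '[{"x":0.0004,"y":0,"z":0.0007,"wx":0,"wy":0,"wz":0},{"x":0.0004,"y":0,"z":0.0007,"wx":0,"wy":0,"wz":0},{"x":0.0004,"y":0,"z":0.0007,"wx":0,"wy":0,"wz":0}]'
```

```text
time: 30.65
position: [0.504, -0.2084, 0.0371]
tool_rot: [0.223, 2.558, -0.065]
ft_force: [-2.8, 0.4, 2.6]
grip_width: 0.727
grip_force: 25.0
time: 30.9
position: [0.5046, -0.2086, 0.0371]
tool_rot: [0.223, 2.557, -0.065]
ft_force: [-6.9, 1.7, 9.1]
grip_width: 0.727
grip_force: 25.0
```

Contact. I'll ease off, release and back out.

```bash
python3 -m handwheel '[{"x":-0.0004,"y":0,"z":-0.0007,"wx":0,"wy":0,"wz":0},{"x":-0.0004,"y":0,"z":-0.0007,"wx":0,"wy":0,"wz":0}]'
python3 -m handwheel '[{"x":0,"y":0,"z":0,"wx":0,"wy":0,"wz":0},{"x":0,"y":0,"z":0,"wx":0,"wy":0,"wz":0},{"x":0,"y":0,"z":0,"wx":0,"wy":0,"wz":0},{"x":0,"y":0,"z":0,"wx":0,"wy":0,"wz":0},{"x":0,"y":0,"z":-0.03,"wx":0,"wy":0,"wz":0},{"x":0,"y":0,"z":-0.06,"wx":0,"wy":0,"wz":0},{"x":0,"y":0,"z":-0.09,"wx":0,"wy":0,"wz":0},{"x":0,"y":0,"z":-0.11,"wx":0,"wy":0,"wz":0},{"x":0,"y":0,"z":-0.11,"wx":0,"wy":0,"wz":0}]' 0.087
python3 - <<'E'
from h import *
print(np.round(ctrl.get_state()['joint_positions'],2))
for nm in('top','scene'):
    im=snap(nm,nm+'9.png');h=cv2.cvtColor(im['image'],cv2.COLOR_RGB2HSV)
    k,l,st,c=cv2.connectedComponentsWithStats(cv2.inRange(h,np.array((15,120,120)),np.array((32,255,255))))
    for i in range(1,k):
        if st[i,4]>60:
            print(nm,st[i,4],np.round(onz(im,*c[i],.080),4),np.round(onz(im,*c[i],.061),4))
E
```

```text
time: 31.07
position: [0.5041, -0.2082, 0.0371]
tool_rot: [0.223, 2.558, -0.064]
ft_force: [-2.2, 0.8, 4.4]
grip_width: 0.734
grip_force: 25.0
time: 31.82
position: [0.4477, -0.2038, 0.1265]
tool_rot: [0.231, 2.56, -0.064]
ft_force: [-0.2, 0.4, 0.7]
grip_width: 0.995
grip_force: 0.0
[ 0.7  -0.3  -0.17  2.4  -0.47  0.54  2.26]
top 916 [ 0.7255 -0.1566  0.08  ] [ 0.7305 -0.16    0.061 ]
top 415 [ 0.6219 -0.548   0.08  ] [ 0.6254 -0.5568  0.061 ]
top 320 [0.4967 0.2272 0.08  ] [0.4985 0.2292 0.061 ]
top 322 [ 0.495  -0.2062  0.08  ] [ 0.4968 -0.2103  0.061 ]
scene 381 [ 0.5963 -1.0918  0.08  ] [ 0.6133 -1.1269  0.061 ]
scene 114 [ 0.6075 -0.5162  0.08  ] [ 0.6247 -0.5405  0.061 ]
scene 66 [ 0.5022 -0.1938  0.08  ] [ 0.5174 -0.212   0.061 ]
scene 301 [0.4834 0.2394 0.08  ] [0.4982 0.2294 0.061 ]
```

View pics/scene9.png

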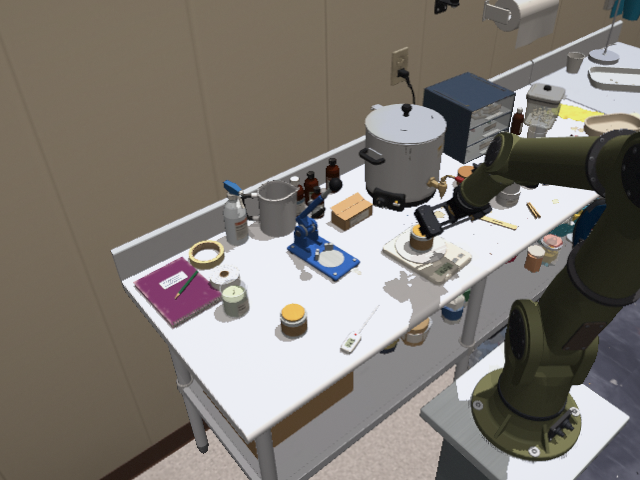

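The closed tin stands at (0.495, -0.206), dead centre on the platform (pixel (421,232)). The empty tin is within about 1 mm of its start, and the candle is untouched at (234,298). I'll un-lean a little to take j2 off its limit, then hand in.

```bash
python3 -m handwheel '[{"x":0,"y":0,"z":0,"wx":0,"wy":5,"wz":0},{"x":0,"y":0,"z":0,"wx":0,"wy":10,"wz":0},{"x":0,"y":0,"z":0,"wx":0,"wy":15,"wz":0},{"x":-0.01,"y":0,"z":-0.02,"wx":0,"wy":20,"wz":0},{"x":-0.02,"y":0,"z":-0.04,"wx":0,"wy":20,"wz":0},{"x":-0.02,"y":0,"z":-0.04,"wx":0,"wy":20,"wz":0},{"x":-0.02,"y":0,"z":-0.04,"wx":0,"wy":20,"wz":0}]'
python3 - <<'E'
from h import *
print(np.round(ctrl.get_state()['joint_positions'],3))
im=snap('top');h=cv2.cvtColor(im['image'],cv2.COLOR_RGB2HSV)
c=im['image'][262:300,400:450]
print(ctrl.close_job())
E
```

```text
time: 32.5
position: [0.4453, -0.1992, 0.1708]
tool_rot: [0.249, 2.907, -0.022]
ft_force: [-0.7, 0.1, -1.1]
grip_width: 0.998
grip_force: 0.0
[ 0.797 -0.148 -0.354  2.074 -0.137  0.995  1.903]
the job is handed in; nothing more can be done
None
```

The job is handed in at about 32.5 s: the poured tin (the left one) is pressed shut and upright in the middle of the scale's platform, the lever is up, the empty tin is back within about 1 mm of where it stood with its lid not pressed, and the candle was not touched.

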